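Clear down the model-painting bench

ROBOT

A 6-joint arm with a two-finger parallel gripper is mounted at the origin on the work surface. World frame = base frame: x ahead of the robot, y to its left, z up, the work surface at z = 0. Lengths are in m, angles in rad, forces in N, time in s.
With the tool pointing down it reaches from about 0.275 to 0.725 m from the base axis. Payload 5.6 kg.
Tool frame: the origin (TCP) lies between the finger pads; the fingertips stand tcp_to_tips ahead of it and the grasp point (between the pads) lies 5 mm behind it (tcp_to_tips is the distance from the TCP to the fingertips, in m); z points along the fingers, y is the line along which they close (so a half turn about z gives the same grasp; the last joint's range is limited). The gripper opens to 85 mm and grips with 20 to 120 N. Pads are 22 mm wide; open, the fingers measure 114 mm over their backs; the gripper's body (76 mm by 85 mm) begins 54 mm behind the grasp point. The pads swing forward as they close: fully open they stand 13 mm farther back than shut.
Start: joints at [-0.993, 0.255, 0.108, 0, -1.424, -0.285], TCP at [0.159, -0.527, 0.206] pointing down, gripper open.
Joint ranges: [-2.95, 2.95], [-1.21, 1.97], [-1.09, 1.5], [-2.87, 1.71], [-2.94, -0.07], [-3.05, 3.05]. Speed limits (rad/s): [2.57, 2.57, 3.14, 3.14, 3.14, 3.14].

INTERFACE

Orientations are given as a rotation vector (axis times angle).
In Python, from cell import * gives the robot as it stands.
- The arm moves only by the shell command python3 -m handwheel 'ROWS' [FORCE]. ROWS is JSON, a list of rows, each an object of numbers: "ax", "ay", "az": the turn, a rotation vector about the tool's x, y, z in rad; "tx", "ty", "tz": the shift along the tool's x, y, z in m; "grip": the closure, from 0 (fully open) to 1 (shut). A call has 1 to 20 rows; each row is the pose to reach, as a shift and turn from the pose commanded when the call began, along the tool's axes at that moment; what a row does not reach only later rows make up. A row lasts 1/12 s, in which the tool goes at most 41.7 mm and 7.16 degrees, less where a joint would pass 70% of its speed; a pose out of reach is approached as far as the arm can. A call with a gripper value outside its range is refused whole. The fingers move at their own pace and stop on an object; FORCE is the grip in N (left out, the last holds). Time passes only in rows, so rows that repeat a pose let the fingers close. It gives the time, the measured TCP pose, the force, the opening and the grip force at its end, in the units of the state.
- state(): the state, without advancing time (a new reading comes with each control period).
- read_camera(name): name is "scene" or "side" or "wrist"; returns the picture (400x640x3 uint8, blue, green, red); there is no depth.
- camera_info(name): a dict with "K" (3x3 intrinsics, pixels), "k1" (the pictures are not rectified: a ray, as slopes to the right and down, at radius r is drawn at 1 + k1 r^2 times it, then the intrinsics apply), "world_from_camera" (4x4, takes a point from camera to world coordinates). Camera axes: x right, y up, looking along -z (the intrinsics and any distortion apply to the point x, -y, -z); pixel columns grow to the right and rows downward; lengths in m; the calibration is good to about 2 mm. A picture is of the moment at which its call begins: read the wrist's pose just before it. camera_info takes no time and is no camera call; for the wrist camera it gives the pose at the moment of the call.
- sign_off(): hands the job in; it is judged then, once.
Trained networks look in the newest picture that a camera, given by its name, has taken for a name from the list of things; names that differ only in an ending like _2 or _b are one class to them, and where a whole thing is asked for, a point or a joint stands for the part that bears it (a point fixed in the world has none). Each returns a list of dicts, best first, with "p" (0 to 1); they miss things now and then, are a little off and sometimes report something else, mostly with a low value. They report only what shows in the picture. A call takes as long as a camera call. They do not tell look-alikes from the thing itself.
- look_for(camera, query): "location" ([column, row] in pixels, amid what is visible of it).
- regions_of(camera, query): "pixels" (400x640 bool, what is visible of it) and "location" ([column, row] in pixels, amid what is visible of it).
- landmark_of(camera, query): "location" ([column, row] in pixels: a listed point, or the origin of a listed thing).
The state is a dict: "clock": time; "q": joint angles; "qvel": joint speeds; "joint_torque": joint torques, N m; "eef_pos": TCP position; "tool_rot": TCP orientation; "ft_force": force on the tool from outside, world axes, zero at the start; "torque": the same for the moment, N m; "gripper_width": finger opening in m; "grip_force": force on a finger pad.
Only numpy, scipy, OpenCV 4.12 (cv2) and the standard library are available. Lean on these libraries where they do the work, as an engineer would, in place of code of your own. Each camera call takes 0.05 s, during which the arm holds its last target. There are 200 camera calls.

TASK

Clear down the painting bench. Book the loose paint jar in at the bar-code scanner: stand it on the marked spot of the scanner's foot plate with its label squarely facing the window and let go of it there for at least a second so that it is read, then put it away standing in the free end of the paint tray. Stand every brush that is on the drying rack in the brush pot with its bristles up, before or after the jar as you like, and leave the cutters, the glue bottle and the mixing cup where they are.

Things in the scene. Friction and masses are not known exactly. Their poses are not given: they have to be found in the camera images.
- jar: loose paint jar: upright cylinder, squat, grey body 50 mm diameter, 32 mm tall, black cap 47 mm diameter, 44 mm tall overall, 0.12 kg. Origin: centre of its underside; z up; x axis points out of the middle of its white bar-code label. A white paper seal strip 8 mm wide runs from the label up over the cap to the cap's centre, so the label's side shows from above.
- jar_label (a point): middle of the jar's bar-code label, on its surface, 25 mm from the jar's axis and 16 mm above its underside
- scanner: bar-code scanner, fixed: grey foot plate 201 x 96 mm, 4 mm thick, with a 58 mm square outlined in white (the marked spot); at its far end a black block 76 mm wide, 116 mm tall. Origin: on the bench under the spot's centre; x points from the spot to the block, whose face with the dark-red window is 100 mm from the origin. A jar faces the window when its label looks along this +x.
- tray: shallow white paint tray, fixed: 150 mm (x) by 200 mm (y), walls 4 mm thick, 26 mm tall, floor 4 mm thick. Origin: under its centre. Two other such jars, fixed, stand side by side at its +y end (x = +-27, y = 68 mm); the -y end is free, its middle at x = 0, y = -23 mm. Tray and brush pot may be on either side of the bench.
- pot: narrow white stoneware brush pot, fixed, upright: 66 mm outer and 56 mm inner diameter, 100 mm tall, floor 6 mm thick. Origin: centre of its underside
- rack: low wooden brush drying rack, fixed: two notched bars 208 mm long, 8 mm thick, along y at x = -35 and +35 mm; notch floors 44 mm, teeth tops 52 mm above the bench; five notches 16 mm wide at y = -80, -40, 0, 40, 80 mm. Origin: on the bench under its centre. Brushes lie along x, bristles to -x, overhanging both bars.
- cutters: sprue cutters with red grips lying on the bench, about 115 mm long; bystander
- glue: small white glue bottle with black nozzle, 34 mm diameter, 90 mm tall, standing; bystander. Origin: centre of its underside
- cup: small white mixing cup, 54 mm diameter, 30 mm tall, empty; bystander. Origin: centre of its underside
- brush1: paint brush, 185 mm long, 22 g (three to five are present, all alike; absent ones read None): round dark-red handle 12 mm diameter, 140 mm long, rounded butt; then a 9 mm aluminium ferrule 25 mm long, then brown bristles 20 mm long. Origin: on its axis, 55 mm from the butt end; x axis along the brush to the bristles. Starts level in a rack notch, axis 50 mm above the bench.
- brush2: paint brush, 185 mm long, 22 g (three to five are present, all alike; absent ones read None): round dark-red handle 12 mm diameter, 140 mm long, rounded butt; then a 9 mm aluminium ferrule 25 mm long, then brown bristles 20 mm long. Origin: on its axis, 55 mm from the butt end; x axis along the brush to the bristles. Starts level in a rack notch, axis 50 mm above the bench.
- brush3: paint brush, 185 mm long, 22 g (three to five are present, all alike; absent ones read None): round dark-red handle 12 mm diameter, 140 mm long, rounded butt; then a 9 mm aluminium ferrule 25 mm long, then brown bristles 20 mm long. Origin: on its axis, 55 mm from the butt end; x axis along the brush to the bristles. Starts level in a rack notch, axis 50 mm above the bench.
- brush4: paint brush, 185 mm long, 22 g (three to five are present, all alike; absent ones read None): round dark-red handle 12 mm diameter, 140 mm long, rounded butt; then a 9 mm aluminium ferrule 25 mm long, then brown bristles 20 mm long. Origin: on its axis, 55 mm from the butt end; x axis along the brush to the bristles. Starts level in a rack notch, axis 50 mm above the bench.
- brush5: paint brush, 185 mm long, 22 g (three to five are present, all alike; absent ones read None): round dark-red handle 12 mm diameter, 140 mm long, rounded butt; then a 9 mm aluminium ferrule 25 mm long, then brown bristles 20 mm long. Origin: on its axis, 55 mm from the butt end; x axis along the brush to the bristles. Starts level in a rack notch, axis 50 mm above the bench.
Things that resemble listed ones, but are neither listed nor needed, are in the scene too. What is shaped like the brush2 but yellow is not meant.

How it is judged:
On the way:
1. the jar stands, let go, on the scanner's marked spot (within 16 mm of its centre) with its label facing the window within 17 degrees, for a second (horizontal distance between jar and scanner below 0.016 m and angle between the x axis of jar and the x axis of scanner, either way round below 0.3 rad and x of jar_label in the frame of scanner above 0 m and z of jar in the frame of scanner below 0.009 m and angle between jar's own z axis and vertical below 0.1 rad and linear speed of jar below 0.02 m/s and contact force between the fingers and jar below 0.1 N), for 1 s.
At the end, for the whole second after the job is handed in: The jar stands upright on the tray's floor between its free end wall and the two jars there; every brush present stands in the pot, bristles up, leaning under 0.6 rad, the point 55 mm from its butt under 105 mm above the bench and within 33 mm of the pot's axis; all at rest (x of jar in the frame of tray between -0.055 and 0.055 m and y of jar in the frame of tray between -0.085 and 0.04 m and z of jar in the frame of tray below 0.01 m and angle between jar's own z axis and vertical below 0.15 rad and linear speed of jar below 0.02 m/s and horizontal distance between each of brush1, brush2, brush3, brush4, brush5 and pot below 0.033 m and height (world z) of each of brush1, brush2, brush3, brush4, brush5 below 0.105 m and angle between each of brush1, brush2, brush3, brush4, brush5's own x axis and vertical below 0.6 rad and linear speed of each of brush1, brush2, brush3, brush4, brush5 below 0.05 m/s); the robot touches nothing.
It fails at once if the cutters, the glue bottle or the mixing cup are moved by more than 25 mm or the glue is knocked over (distance of any of cutters, glue, cup from where it was at the start of the episode above 0.025 m or angle between glue's own z axis and vertical above 0.6 rad).
Of brush1, brush2, brush3, brush4, brush5 only 3 to 5 are there at a start; the rules pass over those that are not, and their reading is None.
At some moment in a run one of jar may be knocked a few centimetres aside while the robot is not near it.
It also fails if it takes over 210 s, if anything falls off the work surface, if the arm or the gripper's body presses on something with over 40 N, if the wrist force passes 120 N, or if a joint passes its speed limit or range.

## Working session

There is one attempt and no reset: what is moved stays moved. The work goes in short steps, Python scripts to look and compute and a shell command to move; the robot and the scene stay as the last step left them, time stands still between calls to the robot, and variables do not carry over. Pictures are saved under pics/ and viewed, at most 14 in all, crops included, and the job is handed in when it is done.

```bash
mkdir -p pics; ls; python3 - <<'E'
from cell import *
import cv2, numpy as np
s=state(); print({k:np.round(v,3).tolist() for k,v in s.items()})
try: print(tcp_to_tips)
except Exception as e: print(e)
for c in ["scene","side","wrist"]:
    im=read_camera(c); cv2.imwrite(f"pics/{c}0.png",im)
    i=camera_info(c); print(c,np.round(i["K"],1).tolist(),i["k1"],np.round(i["world_from_camera"],3).tolist())
E
```

```text
pics
{'clock': 0.0, 'q': [-0.993, 0.256, 0.107, -0.0, -1.424, -0.285], 'qvel': [-0.0, 0.002, -0.001, -0.001, -0.0, 0.0], 'joint_torque': [0.0, -38.664, 23.794, 5.365, -0.006, -0.0], 'eef_pos': [0.159, -0.526, 0.205], 'tool_rot': [0.458, -3.108, -0.003], 'ft_force': [-0.054, -0.064, -0.78], 'torque': [-0.027, 0.049, -0.014], 'grip_force': 0.0, 'gripper_width': 0.085}
0.014
scene [[402.7, 0.0, 319.1], [0.0, 402.7, 203.5], [0.0, 0.0, 1.0]] -0.0932278888133863 [[0.172, -0.627, 0.759, 1.325], [0.985, 0.109, -0.132, -0.146], [0.0, 0.771, 0.637, 0.766], [0.0, 0.0, 0.0, 1.0]]
side [[424.7, 0.0, 315.6], [0.0, 424.7, 201.9], [0.0, 0.0, 1.0]] -0.06822498469287346 [[-0.998, 0.034, -0.052, 0.449], [-0.062, -0.509, 0.858, 1.019], [0.002, 0.86, 0.51, 0.66], [0.0, 0.0, 0.0, 1.0]]
wrist [[309.2, 0.0, 323.7], [0.0, 309.2, 202.7], [0.0, 0.0, 1.0]] -0.05168606107743107 [[-0.288, -0.919, -0.267, 0.091], [0.958, -0.276, -0.083, -0.547], [0.002, -0.28, 0.96, 0.372], [0.0, 0.0, 0.0, 1.0]]
```

View pics/scene0.png

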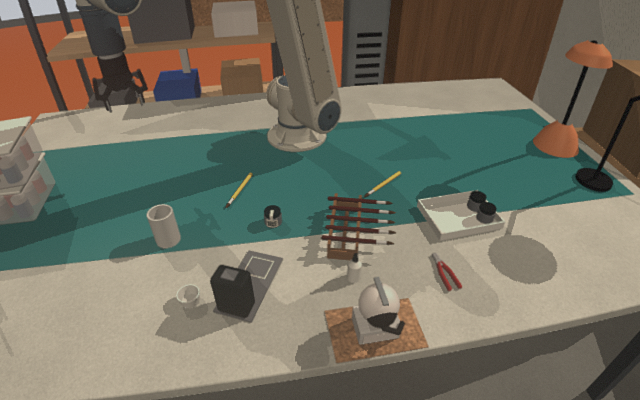

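View pics/side0.png

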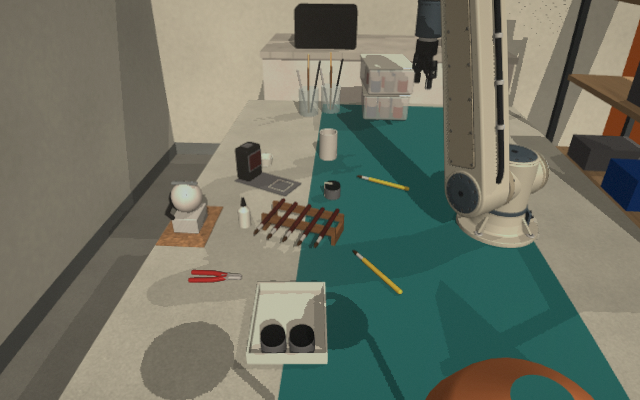

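The scene view shows the pot at (164,226), jar at (273,217), scanner plate at (259,268), rack with about five brushes near (355,225) and tray at (460,215). The yellow brushes at (240,190) and (383,184) are decoys. Next step: measuring.

```bash
cat > h.py <<'E'
from cell import *
import cv2, numpy as np
from scipy.spatial.transform import Rotation as R
from scipy.optimize import least_squares
def ray(c,px,info=None):
    i=info or camera_info(c); K=np.array(i["K"]); T=np.array(i["world_from_camera"])
    d=np.array([(px[0]-K[0,2])/K[0,0],(px[1]-K[1,2])/K[1,1]]); u=d.copy()
    for _ in range(20): u=d/(1+i["k1"]*(u@u))
    return T[:3,3],T[:3,:3]@np.array([u[0],-u[1],-1.])
def onz(c,px,z,info=None):
    o,d=ray(c,px,info); return o+d*(z-o[2])/d[2]
def proj(c,P,info=None):
    i=info or camera_info(c); K=np.array(i["K"]); T=np.array(i["world_from_camera"])
    p=(np.atleast_2d(P)-T[:3,3])@T[:3,:3]; u=np.c_[p[:,0]/-p[:,2],-p[:,1]/-p[:,2]]
    u=u*(1+i["k1"]*(u**2).sum(1,keepdims=True)); return u*[K[0,0],K[1,1]]+[K[0,2],K[1,2]]
def tri(obs):
    A=np.zeros((3,3));b=np.zeros(3)
    for c,px in obs:
        o,d=ray(c,px); d=d/np.linalg.norm(d); M=np.eye(3)-np.outer(d,d); A+=M;b+=M@o
    return np.linalg.solve(A,b)
E
python3 - <<'E'
from h import *
for c in ["scene","side"]:
    read_camera(c)
    for n in ["jar","jar_label","scanner","tray","pot","rack","glue","cup","cutters","brush1"]:
        z={"jar_label":.016,"brush1":.05}.get(n,0)
        for m in landmark_of(c,n)[:7]:
            if m["p"]>.3: print(c,n,round(m["p"],2),np.round(m["location"],1),np.round(onz(c,m["location"],z)[:2],3))
for c in ["scene","side"]:
    im=cv2.imread(f"pics/{c}0.png")
    a=im[190:310,140:460] if c=="scene" else im[130:250,220:400]
    cv2.imwrite(f"pics/{c}z.png",cv2.resize(a,None,fx=2.5 if c=="scene" else 4,fy=2.5 if c=="scene" else 4,interpolation=cv2.INTER_CUBIC))
E
```

```text
scene jar 0.85 [272.8 224.6] [ 0.481 -0.131]
scene jar_label 0.75 [270.3 222.1] [ 0.487 -0.137]
scene scanner 0.69 [258.9 266.3] [ 0.631 -0.179]
scene tray 0.76 [459.2 220.6] [0.556 0.397]
scene pot 0.97 [170.5 235.6] [ 0.478 -0.414]
scene rack 0.75 [344.2 231.9] [0.544 0.061]
scene glue 0.52 [353.9 272.7] [0.692 0.052]
scene cup 0.81 [191.3 300.4] [ 0.711 -0.342]
scene cutters 0.87 [439.4 266.6] [0.711 0.271]
scene cutters 0.47 [269.9 221.9] [ 0.468 -0.138]
scene brush1 0.84 [342.2 238.6] [0.618 0.037]
scene brush1 0.73 [349.1 210.5] [0.515 0.079]
scene brush1 0.68 [387.4 179.8] [0.396 0.225]
scene brush1 0.67 [348.5 220.4] [0.554 0.068]
scene brush1 0.65 [239.6 178.2] [ 0.311 -0.214]
scene brush1 0.64 [346.2 229.2] [0.586 0.054]
scene brush1 0.54 [345.  199.2] [0.465 0.079]
side jar 0.8 [332.9 195. ] [ 0.465 -0.136]
side jar_label 0.87 [324.3 188.7] [ 0.493 -0.146]
side scanner 0.69 [281.5 184.4] [ 0.635 -0.195]
side tray 0.84 [289.7 327.5] [0.538 0.414]
side pot 0.82 [326.5 156. ] [ 0.497 -0.427]
side rack 0.89 [303.2 228.2] [0.542 0.054]
side glue 0.56 [246.7 224. ] [0.702 0.044]
side cup 0.51 [265.7 163.3] [ 0.713 -0.35 ]
side cup 0.51 [280.4 187.5] [ 0.636 -0.174]
side cutters 0.9 [225.9 278.6] [0.704 0.275]
side brush1 0.77 [318.5 217.9] [0.499 0.076]
side brush1 0.75 [395.  184.6] [ 0.278 -0.125]
side brush1 0.63 [273.4 209.2] [0.624 0.041]
side brush1 0.6 [287.5 212.4] [0.584 0.054]
side brush1 0.58 [383.8 277.2] [0.344 0.304]
side brush1 0.56 [302.1 213.7] [0.544 0.058]
side brush1 0.49 [331.9 221. ] [0.463 0.089]
```

View pics/scenez.png

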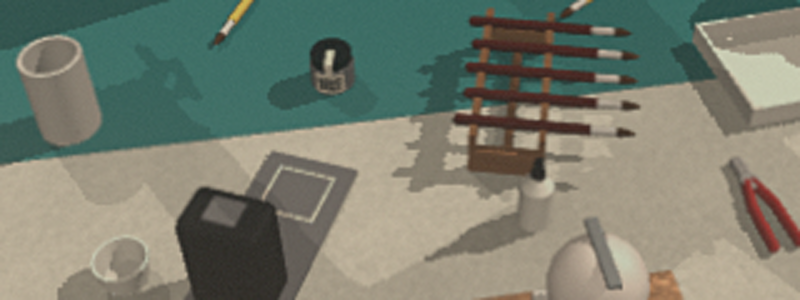

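The close-up shows five dark-red brushes on the rack, with ferrules to the right (+y). The jar's seal strip is at zoomed (330,60), which is about scene (272,214), facing the scene camera. I'll add a planner helper and move over the rack for an overhead wrist view.

```bash
cat >> h.py <<'E'
def down(yaw): # tool pointing down with tool x at world angle yaw
    c,s=np.cos(yaw),np.sin(yaw); return np.c_[[c,s,0],[s,-c,0],[0,0,-1]]
def plan(targets,start=None):
    """targets: list of (pos,Rm); prints the row (from the pose before it) and rows needed"""
    if start is None: s=state(); start=(s["eef_pos"],R.from_rotvec(s["tool_rot"]).as_matrix())
    p,M=np.array(start[0]),start[1]
    for q,N in targets:
        t=M.T@(np.array(q)-p); a=R.from_matrix(M.T@N).as_rotvec()
        print("t",np.round(t,3).tolist(),"a",np.round(a,3).tolist(),"rows",round(max(np.linalg.norm(t)/.0417,np.degrees(np.linalg.norm(a))/7.16),1))
        p,M=np.array(q),N
E
python3 - <<'E'
from h import *
plan([((.55,.09,.24),down(np.radians(-106)))])
E
```

```text
t [-0.553, 0.477, -0.034] a [-0.0, -0.0, -0.999] rows 17.5
```

```bash
python3 -m handwheel '[{"tz":-0.034,"grip":0.7},{"tx":-0.553,"ty":0.477,"tz":-0.034,"az":-1.0,"grip":0.7},{"tx":-0.553,"ty":0.477,"tz":-0.034,"az":-1.0,"grip":0.7},{"tx":-0.553,"ty":0.477,"tz":-0.034,"az":-1.0,"grip":0.7},{"tx":-0.553,"ty":0.477,"tz":-0.034,"az":-1.0,"grip":0.7},{"tx":-0.553,"ty":0.477,"tz":-0.034,"az":-1.0,"grip":0.7},{"tx":-0.553,"ty":0.477,"tz":-0.034,"az":-1.0,"grip":0.7},{"tx":-0.553,"ty":0.477,"tz":-0.034,"az":-1.0,"grip":0.7},{"tx":-0.553,"ty":0.477,"tz":-0.034,"az":-1.0,"grip":0.7},{"tx":-0.553,"ty":0.477,"tz":-0.034,"az":-1.0,"grip":0.7},{"tx":-0.553,"ty":0.477,"tz":-0.034,"az":-1.0,"grip":0.7},{"tx":-0.553,"ty":0.477,"tz":-0.034,"az":-1.0,"grip":0.7},{"tx":-0.553,"ty":0.477,"tz":-0.034,"az":-1.0,"grip":0.7},{"tx":-0.553,"ty":0.477,"tz":-0.034,"az":-1.0,"grip":0.7},{"tx":-0.553,"ty":0.477,"tz":-0.034,"az":-1.0,"grip":0.7},{"tx":-0.553,"ty":0.477,"tz":-0.034,"az":-1.0,"grip":0.7},{"tx":-0.553,"ty":0.477,"tz":-0.034,"az":-1.0,"grip":0.7},{"tx":-0.553,"ty":0.477,"tz":-0.034,"az":-1.0,"grip":0.7},{"tx":-0.553,"ty":0.477,"tz":-0.034,"az":-1.0,"grip":0.7},{"tx":-0.553,"ty":0.477,"tz":-0.034,"az":-1.0,"grip":0.7}]' 25
python3 - <<'E'
from h import *
i=camera_info("wrist"); im=read_camera("wrist"); cv2.imwrite("pics/wrist1.png",im)
print(np.round(state()["q"],2))
for m in regions_of("wrist","brush1"):
    if m["p"]<.3: continue
    y,x=np.nonzero(m["pixels"]); P=np.array([onz("wrist",(a,b),.05,i)[:2] for a,b in zip(x,y)])
    c=P.mean(0); w,v=np.linalg.eigh(np.cov((P-c).T)); d=v[:,1]*np.sign(v[1,1]); u=(P-c)@d
    print(round(m["p"],2),len(x),np.round(c,3),"dir",round(np.degrees(np.arctan2(d[1],d[0])),1),"ends",np.round(c+d*np.percentile(u,.5),3),np.round(c+d*np.percentile(u,99.5),3))
E
```

```text
[-0.99  0.26  0.11  0.   -1.42 -0.28]
0.62 312 [ 0.229 -0.235] dir 150.0 ends [ 0.252 -0.248] [ 0.21  -0.224]validation failed for argument at $[0]...
```

View pics/wrist1.png

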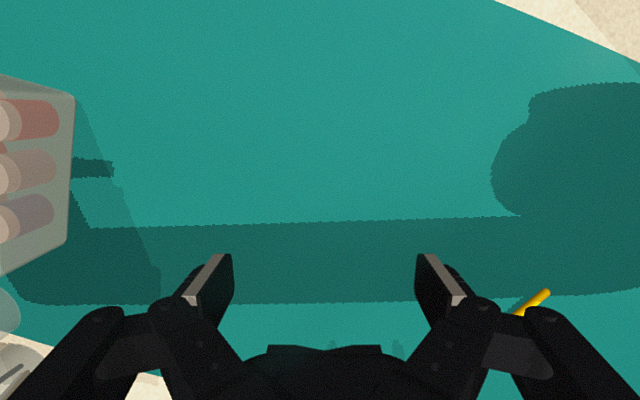

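The wrist view still shows the start pose with fingers at (205,290) and (445,290), because the call was refused. Rows evidently need every key.

```bash
cat > look.py <<'E'
from h import *
import sys
i=camera_info("wrist"); im=read_camera("wrist"); cv2.imwrite(f"pics/{sys.argv[1]}.png",im)
print(np.round(state()["q"],2))
for m in regions_of("wrist","brush1"):
    if m["p"]<.3: continue
    y,x=np.nonzero(m["pixels"]); P=np.array([onz("wrist",(a,b),.05,i)[:2] for a,b in zip(x,y)])
    c=P.mean(0); w,v=np.linalg.eigh(np.cov((P-c).T)); d=v[:,1]*np.sign(v[1,1]); u=(P-c)@d
    print(round(m["p"],2),len(x),np.round(c,3),"dir",round(np.degrees(np.arctan2(d[1],d[0])),1),"ends",np.round(c+d*np.percentile(u,.5),3),np.round(c+d*np.percentile(u,99.5),3))
E
python3 -m handwheel '[{"tx":0,"ty":0,"tz":-0.034,"ax":0,"ay":0,"az":0,"grip":0.7},{"tx":-0.553,"ty":0.477,"tz":-0.034,"ax":0,"ay":0,"az":-1.0,"grip":0.7},{"tx":-0.553,"ty":0.477,"tz":-0.034,"ax":0,"ay":0,"az":-1.0,"grip":0.7},{"tx":-0.553,"ty":0.477,"tz":-0.034,"ax":0,"ay":0,"az":-1.0,"grip":0.7},{"tx":-0.553,"ty":0.477,"tz":-0.034,"ax":0,"ay":0,"az":-1.0,"grip":0.7},{"tx":-0.553,"ty":0.477,"tz":-0.034,"ax":0,"ay":0,"az":-1.0,"grip":0.7},{"tx":-0.553,"ty":0.477,"tz":-0.034,"ax":0,"ay":0,"az":-1.0,"grip":0.7},{"tx":-0.553,"ty":0.477,"tz":-0.034,"ax":0,"ay":0,"az":-1.0,"grip":0.7},{"tx":-0.553,"ty":0.477,"tz":-0.034,"ax":0,"ay":0,"az":-1.0,"grip":0.7},{"tx":-0.553,"ty":0.477,"tz":-0.034,"ax":0,"ay":0,"az":-1.0,"grip":0.7},{"tx":-0.553,"ty":0.477,"tz":-0.034,"ax":0,"ay":0,"az":-1.0,"grip":0.7},{"tx":-0.553,"ty":0.477,"tz":-0.034,"ax":0,"ay":0,"az":-1.0,"grip":0.7},{"tx":-0.553,"ty":0.477,"tz":-0.034,"ax":0,"ay":0,"az":-1.0,"grip":0.7},{"tx":-0.553,"ty":0.477,"tz":-0.034,"ax":0,"ay":0,"az":-1.0,"grip":0.7},{"tx":-0.553,"ty":0.477,"tz":-0.034,"ax":0,"ay":0,"az":-1.0,"grip":0.7},{"tx":-0.553,"ty":0.477,"tz":-0.034,"ax":0,"ay":0,"az":-1.0,"grip":0.7},{"tx":-0.553,"ty":0.477,"tz":-0.034,"ax":0,"ay":0,"az":-1.0,"grip":0.7},{"tx":-0.553,"ty":0.477,"tz":-0.034,"ax":0,"ay":0,"az":-1.0,"grip":0.7},{"tx":-0.553,"ty":0.477,"tz":-0.034,"ax":0,"ay":0,"az":-1.0,"grip":0.7},{"tx":-0.553,"ty":0.477,"tz":-0.034,"ax":0,"ay":0,"az":-1.0,"grip":0.7}]' 25 && python3 look.py wrist2
```

```text
clock: 3.02
eef_pos: [0.552, 0.0935, 0.2379]
tool_rot: [1.895, -2.503, -0.002]
ft_force: [-0.4, -0.3, -0.1]
gripper_width: 0.0257
grip_force: 0.0
[ 0.44  0.27  0.21 -0.   -1.51 -0.72]
0.96 1458 [0.512 0.099] dir 73.1 ends [0.49  0.028] [0.537 0.183]
0.91 1429 [0.589 0.076] dir 73.2 ends [0.567 0.004] [0.614 0.161]
0.9 965 [0.374 0.207] dir 124.9 ends [0.42 0.14] [0.328 0.273]
0.86 1478 [0.472 0.107] dir 72.9 ends [0.449 0.032] [0.501 0.201]
0.82 1368 [0.626 0.063] dir 72.8 ends [ 0.603 -0.012] [0.654 0.152]
0.56 1372 [0.55  0.087] dir 73.2 ends [0.528 0.014] [0.579 0.182]
```

View pics/wrist2.png

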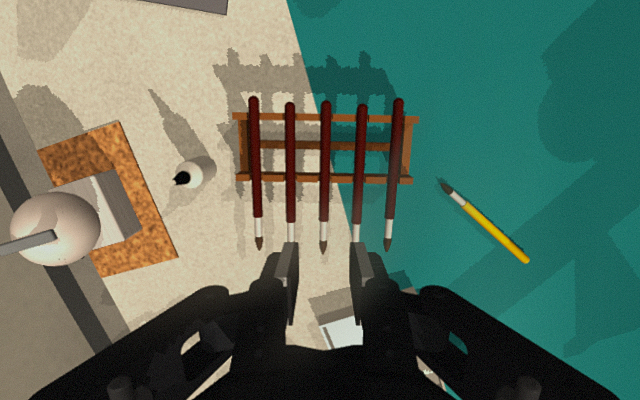

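The wrist view shows the five red brushes vertically at columns 256, 290, 325, 360 and 395 (butts at row ~101, tips at row ~248). The bristle-side bar is at row ~180, and the yellow decoy is at (485,225). Headings (73°) and 40 mm spacing match the rack. Next I'll fit the pot and plan the picks.

```bash
cat >> h.py <<'E'
def cylfit(name,r,h,x0,cams=("scene","side"),z0=0):
    th=np.linspace(0,2*np.pi,60); ring=np.c_[np.cos(th),np.sin(th)]*r
    obs=[]
    for c in cams:
        i=camera_info(c); read_camera(c); ms=regions_of(c,name)
        best=min((m for m in ms if m["p"]>.2),key=lambda m:np.linalg.norm(np.array(m["location"])-proj(c,[*x0,z0+h/2],i)[0]))
        y,x=np.nonzero(best["pixels"]); obs.append((c,i,np.array([x.min()-.0,x.max()+1,y.min(),y.max()+1])))
    def f(p):
        e=[]
        for c,i,o in obs:
            P=np.vstack([np.c_[ring+p,np.full(60,z)] for z in (z0,z0+h)]); u=proj(c,P,i)+.5
            e+=list(np.r_[u[:,0].min(),u[:,0].max(),u[:,1].min(),u[:,1].max()]-o)
        return e
    s=least_squares(f,x0,loss="soft_l1"); return s.x,np.round(s.fun,1)
d=np.array([np.cos(np.radians(73.1)),np.sin(np.radians(73.1)),0]); n=np.array([d[1],-d[0],0])
LAT=[.4206,.4612,.5010,.5416,.5808]; BUTT=.1655
def grip(k,L=.125): return LAT[k]*n+(BUTT+L)*d+[0,0,.050]
def insert(pot,ta=45,lean=20,bz=.05,back=.012,side=0,L=.125):
    t=np.array([np.cos(np.radians(ta)),np.sin(np.radians(ta)),0]);u=np.array([0,0,1.]);l=np.radians(lean)
    b=u*np.cos(l)+t*np.sin(l); z=t*np.cos(l)-u*np.sin(l); x=-b; y=np.cross(z,x)
    return np.r_[pot,0]-back*t+bz*u+side*y+L*b+.005*z, np.c_[x,y,z]
E
python3 - <<'E'
from h import *
pot,e=cylfit("pot",.033,.1,np.array([.488,-.42])); print("pot",pot.round(4),e)
print("jar",*cylfit("jar",.025,.044,np.array([.47,-.133])))
i=camera_info("wrist"); x=[onz("wrist",p,.048,i) for p in [(256,179),(396,181)]]; print("bar from butt",[round(float(a@d-BUTT),3) for a in x])
Mp=down(np.radians(-106.9))
g=grip(4); A=g+[0,0,.10]; B=g-[0,0,.005]; C=g+[0,0,.24]
D,N=insert(pot); E=D+N@[-.1,0,0]
print(A,D,E); plan([(A,Mp),(B,Mp),(C,Mp),(E,N),(D,N)])
E
```

```text
pot [ 0.4919 -0.4187] [-1.5  2.  -0.2  0.4  0.4 -0.1 -0.2  0.3]
jar [ 0.46984638 -0.12933838] [-0.7  0.3 -0.2  0.4 -0.2  0.3  0.3  0.6]
bar from butt [0.086, 0.085]
[0.64016632 0.10911451 0.15      ] [ 0.5170146  -0.39367139  0.16575148] [ 0.54119907 -0.36948692  0.25972074]
t [-0.044, -0.081, 0.09] a [-0.001, 0.0, 0.016] rows 3.1
t [0.0, 0.0, 0.105] a [0.0, 0.0, 0.0] rows 2.5
t [0.0, 0.0, -0.245] a [0.0, 0.0, 0.0] rows 5.9
t [0.487, -0.044, 0.03] a [0.299, -1.196, 0.427] rows 11.7
t [0.1, -0.0, 0.0] a [0.0, 0.0, 0.0] rows 2.4
```

```bash
python3 -m handwheel '[{"tx":-0.044,"ty":-0.081,"tz":0.08,"ax":0,"ay":0,"az":0.016,"grip":0.7},{"tx":-0.044,"ty":-0.081,"tz":0.08,"ax":0,"ay":0,"az":0.016,"grip":0.7},{"tx":-0.044,"ty":-0.081,"tz":0.08,"ax":0,"ay":0,"az":0.016,"grip":0.7},{"tx":-0.044,"ty":-0.081,"tz":0.09,"ax":0,"ay":0,"az":0.016,"grip":0.7},{"tx":-0.044,"ty":-0.081,"tz":0.13,"ax":0,"ay":0,"az":0.016,"grip":0.7},{"tx":-0.044,"ty":-0.081,"tz":0.17,"ax":0,"ay":0,"az":0.016,"grip":0.7},{"tx":-0.044,"ty":-0.081,"tz":0.195,"ax":0,"ay":0,"az":0.016,"grip":0.7},{"tx":-0.044,"ty":-0.081,"tz":0.195,"ax":0,"ay":0,"az":0.016,"grip":0.7},{"tx":-0.044,"ty":-0.081,"tz":0.195,"ax":0,"ay":0,"az":0.016,"grip":1},{"tx":-0.044,"ty":-0.081,"tz":0.195,"ax":0,"ay":0,"az":0.016,"grip":1},{"tx":-0.044,"ty":-0.081,"tz":0.195,"ax":0,"ay":0,"az":0.016,"grip":1},{"tx":-0.044,"ty":-0.081,"tz":0.195,"ax":0,"ay":0,"az":0.016,"grip":1},{"tx":-0.044,"ty":-0.081,"tz":0.195,"ax":0,"ay":0,"az":0.016,"grip":1}]' 25
python3 -m handwheel '[{"tx":0,"ty":0,"tz":-0.04,"ax":0,"ay":0,"az":0,"grip":1},{"tx":0,"ty":0,"tz":-0.08,"ax":0,"ay":0,"az":0,"grip":1},{"tx":0,"ty":0,"tz":-0.12,"ax":0,"ay":0,"az":0,"grip":1},{"tx":0,"ty":0,"tz":-0.16,"ax":0,"ay":0,"az":0,"grip":1},{"tx":0,"ty":0,"tz":-0.2,"ax":0,"ay":0,"az":0,"grip":1},{"tx":0,"ty":0,"tz":-0.245,"ax":0,"ay":0,"az":0,"grip":1},{"tx":0,"ty":0,"tz":-0.245,"ax":0,"ay":0,"az":0,"grip":1}]'
python3 look.py wrist3; python3 - <<'E'
from h import *
D,N=insert([.4919,-.4187]); plan([(D+N@[-.1,0,0],N)])
E
```

```text
clock: 4.6
eef_pos: [0.6415, 0.1102, 0.0467]
tool_rot: [-1.87, 2.52, -0.001]
ft_force: [-0.5, -0.2, 0.1]
gripper_width: 0.0001
grip_force: 0.0
clock: 5.18
eef_pos: [0.6429, 0.1092, 0.3005]
tool_rot: [-1.862, 2.512, -0.012]
ft_force: [-0.5, -0.9, 2.1]
gripper_width: -0.0005
grip_force: 0.0
[ 0.41  0.47  0.64  0.   -1.74 -0.7 ]
0.96 836 [0.378 0.213] dir 125.0 ends [0.427 0.144] [0.333 0.278]
0.91 1190 [0.59  0.081] dir 73.1 ends [0.567 0.005] [0.618 0.175]
0.78 1167 [0.626 0.064] dir 73.1 ends [ 0.603 -0.013] [0.655 0.157]
0.71 1190 [0.513 0.104] dir 73.1 ends [0.49  0.028] [0.542 0.198]
0.61 1237 [0.552 0.093] dir 73.1 ends [0.527 0.013] [0.58  0.185]
0.48 2926 [0.546 0.06 ] dir 163.1 ends [0.641 0.031] [0.444 0.091]
t [0.488, -0.043, 0.032] a [0.295, -1.19, 0.431] rows 11.8
```

View pics/wrist3.png

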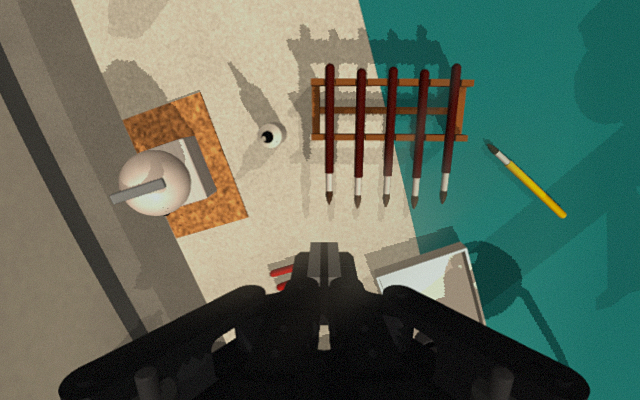

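The picture shows closed, empty fingers at (323,245) and all five brushes still in the rack, the left one at column 328. The grasp missed, so I'll descend again slightly lower and look before closing.

```bash
python3 - <<'E'
from h import *
s=state(); print(s["eef_pos"],s["tool_rot"]); i=camera_info("wrist")
print(proj("wrist",[grip(4),grip(4,0),grip(4,.185)],i).round(1))
Mp=down(np.radians(-106.9)); plan([(grip(4)+[0,0,-.01],Mp)])
E
python3 -m handwheel '[{"tx":0,"ty":0,"tz":0.04,"ax":0,"ay":0,"az":0,"grip":0.7},{"tx":0,"ty":0,"tz":0.08,"ax":0,"ay":0,"az":0,"grip":0.7},{"tx":0,"ty":0,"tz":0.12,"ax":0,"ay":0,"az":0,"grip":0.7},{"tx":0,"ty":0,"tz":0.16,"ax":0,"ay":0,"az":0,"grip":0.7},{"tx":0,"ty":0,"tz":0.17,"ax":0,"ay":0,"az":0,"grip":0.7},{"tx":0,"ty":0,"tz":0.2,"ax":0,"ay":0,"az":0,"grip":0.7},{"tx":0,"ty":0,"tz":0.23,"ax":0,"ay":0,"az":0,"grip":0.7},{"tx":0,"ty":0,"tz":0.25,"ax":0,"ay":0,"az":0,"grip":0.7},{"tx":0,"ty":0,"tz":0.25,"ax":0,"ay":0,"az":0,"grip":0.7},{"tx":0,"ty":0,"tz":0.25,"ax":0,"ay":0,"az":0,"grip":0.7}]'
python3 look.py wrist4
```

```text
[0.64156602 0.11006677 0.29373714] [-1.86769494  2.51719583 -0.00330189]
[[326.1 166. ]
 [326.4  66. ]
 [326.  208.8]]
t [0.002, 0.003, 0.254] a [-0.006, 0.005, 0.001] rows 6.1
clock: 6.12
eef_pos: [0.6406, 0.1095, 0.0402]
tool_rot: [1.872, -2.521, 0.001]
ft_force: [-0.1, 0.5, 0.3]
gripper_width: 0.0256
grip_force: 0.0
[ 0.41  0.54  0.11  0.   -1.14 -0.7 ]
0.93 5992 [0.479 0.124] dir 74.8 ends [0.456 0.04 ] [0.501 0.204]
0.84 7421 [0.626 0.061] dir 73.1 ends [ 0.605 -0.006] [0.655 0.157]
0.82 6680 [0.585 0.065] dir 73.2 ends [0.567 0.005] [0.609 0.143]
0.62 7222 [0.548 0.079] dir 73.2 ends [0.529 0.016] [0.573 0.162]
0.57 8251 [0.512 0.099] dir 73.1 ends [0.49  0.027] [0.542 0.197]
```

View pics/wrist4.png

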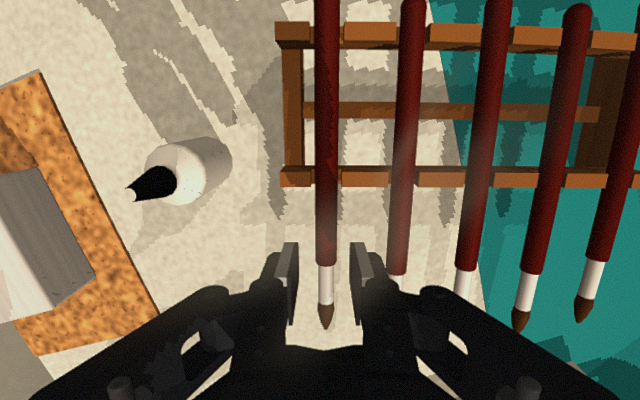

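The picture shows the pads at columns 290 and 355 straddling the brush. The handle end is at row 265 and the tip at row 325, so the pads may be over the ferrule rather than the handle. I'll move 14 mm toward the butt and close.

```bash
python3 - <<'E'
from h import *
i=camera_info("wrist"); 
for p in [(326,265),(326,300),(326,326)]: print(p,round(float(onz("wrist",p,.05,i)@d),4))
print(state()["eef_pos"]@d, proj("wrist",[grip(4),grip(4,.14)],i).round(1))
E
python3 -m handwheel '[{"tx":0.014,"ty":0,"tz":0,"ax":0,"ay":0,"az":0,"grip":0.7},{"tx":0.014,"ty":0,"tz":0,"ax":0,"ay":0,"az":0,"grip":0.7},{"tx":0.014,"ty":0,"tz":0,"ax":0,"ay":0,"az":0,"grip":0.9},{"tx":0.014,"ty":0,"tz":0,"ax":0,"ay":0,"az":0,"grip":0.9},{"tx":0.014,"ty":0,"tz":0,"ax":0,"ay":0,"az":0,"grip":0.9},{"tx":0.014,"ty":0,"tz":0,"ax":0,"ay":0,"az":0,"grip":0.9}]' 25
python3 look.py wrist5
```

```text
(326, 265) 0.3046
(326, 300) 0.3278
(326, 326) 0.3464
0.2920853429902389 [[328.1 242.4]
 [328.  266.4]]
clock: 6.72
eef_pos: [0.6367, 0.0966, 0.0401]
tool_rot: [-1.872, 2.522, -0.0]
ft_force: [-0.5, 0.3, -0.4]
gripper_width: 0.0086
grip_force: 0.0
[ 0.39  0.53  0.09 -0.   -1.13 -0.69]
0.84 6746 [0.547 0.076] dir 73.2 ends [0.528 0.013] [0.571 0.156]
0.76 5995 [0.584 0.062] dir 72.9 ends [0.566 0.004] [0.607 0.135]
0.6 7267 [0.624 0.055] dir 72.9 ends [ 0.603 -0.014] [0.656 0.158]
0.56 7317 [0.511 0.096] dir 73.0 ends [0.49  0.027] [0.54 0.19]
```

View pics/wrist5.png

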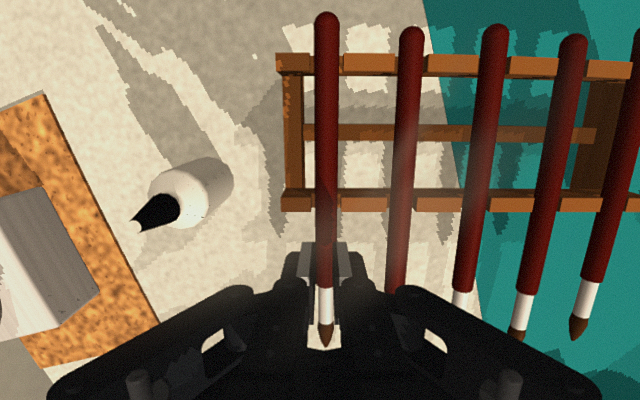

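The picture shows the fingers nearly closed (8.6 mm) at (323,255) with the brush apparently in front of them. I need a zoomed crop to tell whether the pads are above or below it.

```bash
python3 - <<'E'
from h import *
im=cv2.imread("pics/wrist5.png")[215:355,260:400]
cv2.imwrite("pics/crop5.png",cv2.resize(cv2.convertScaleAbs(im,alpha=1.6,beta=25),None,fx=4,fy=4,interpolation=cv2.INTER_CUBIC))
i=camera_info("wrist"); s=state(); p=np.array(s["eef_pos"]); M=R.from_rotvec(s["tool_rot"]).as_matrix()
T=np.array(i["world_from_camera"]); print("cam in tool",(M.T@(T[:3,3]-p)).round(3))
for z in (-.03,-.02,-.005,0,.014): print(z,proj("wrist",[p+M@[0,y,z] for y in(-.0043,.0043)],i).round(0).tolist())
E
```

```text
cam in tool [ 0.071 -0.001 -0.167]
-0.03 [[317.0, 264.0], [334.0, 264.0]]
-0.02 [[317.0, 255.0], [333.0, 255.0]]
-0.005 [[318.0, 243.0], [333.0, 243.0]]
0 [[318.0, 240.0], [332.0, 240.0]]
0.014 [[318.0, 231.0], [332.0, 231.0]]
```

View pics/crop5.png

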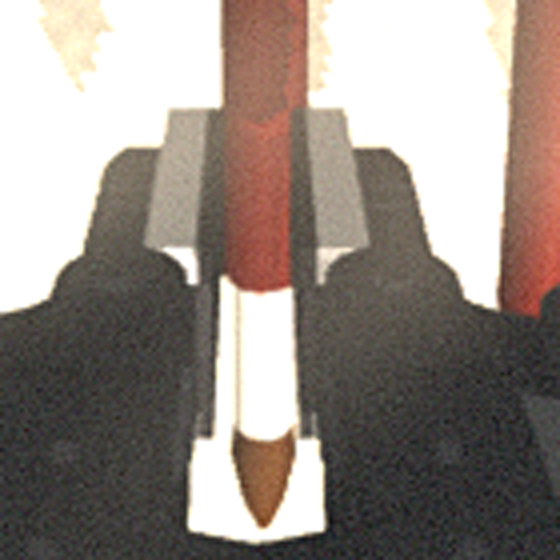

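The crop shows the handle clipped to about the finger gap where it passes the pads (the ferrule below it looks wider). So the pads are above the brush, contrary to the nominal numbers. I'll open, go 16 mm lower and close, checking the width.

```bash
python3 -m handwheel '[{"tx":0,"ty":0,"tz":0,"ax":0,"ay":0,"az":0,"grip":0.7},{"tx":0,"ty":0,"tz":0,"ax":0,"ay":0,"az":0,"grip":0.7},{"tx":0,"ty":0,"tz":0,"ax":0,"ay":0,"az":0,"grip":0.7},{"tx":0,"ty":0,"tz":0.016,"ax":0,"ay":0,"az":0,"grip":0.7},{"tx":0,"ty":0,"tz":0.016,"ax":0,"ay":0,"az":0,"grip":0.7},{"tx":0,"ty":0,"tz":0.016,"ax":0,"ay":0,"az":0,"grip":0.7}]' 25
python3 -m handwheel '[{"tx":0,"ty":0,"tz":0,"ax":0,"ay":0,"az":0,"grip":1},{"tx":0,"ty":0,"tz":0,"ax":0,"ay":0,"az":0,"grip":1},{"tx":0,"ty":0,"tz":0,"ax":0,"ay":0,"az":0,"grip":1},{"tx":0,"ty":0,"tz":0,"ax":0,"ay":0,"az":0,"grip":1},{"tx":0,"ty":0,"tz":0,"ax":0,"ay":0,"az":0,"grip":1}]' 25
python3 - <<'E'
from h import *
i=camera_info("wrist"); im=read_camera("wrist"); s=cv2.resize(im[140:380,180:460],None,fx=1.4,fy=1.4)
sd=read_camera("side"); c=cv2.resize(sd[130:250,230:370],None,fx=2.8,fy=2.8,interpolation=cv2.INTER_CUBIC)
cv2.imwrite("pics/mix6.png",np.hstack([s,c[:336,:392]])); print(s.shape,c.shape)
E
```

```text
clock: 7.32
eef_pos: [0.6356, 0.0962, 0.023]
tool_rot: [1.871, -2.521, -0.001]
ft_force: [0.5, -0.2, 0.3]
gripper_width: 0.0259
grip_force: 0.0
clock: 7.73
eef_pos: [0.6369, 0.0965, 0.0243]
tool_rot: [-1.872, 2.522, -0.001]
ft_force: [-0.8, 0.5, 0.4]
gripper_width: 0.0104
grip_force: 25.1
(336, 392, 3) (336, 392, 3)
```

View pics/mix6.png

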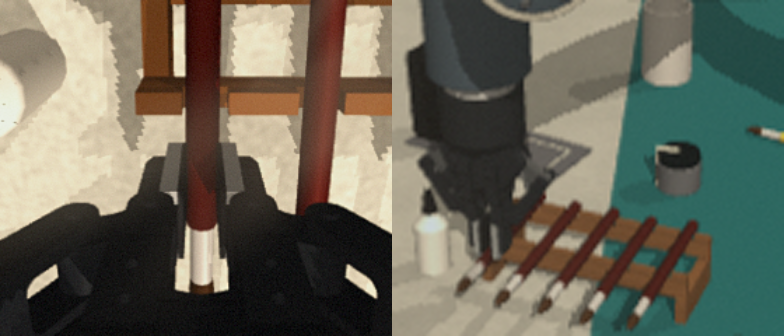

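The left half shows the pads now around the handle at (200,165 in crop). The right half (side view) shows the gripper down at the rack's end brush, and a width of 10.4 mm with 25 N is a real hold. The pads evidently sit about 30 mm higher than nominal, so I'll seat 8 mm deeper, regrip and lift.

```bash
sed -i 's/L=.125):$/L=.115,go=.034):/; s/+L\*b+.005\*z,/+L*b+go*z,/; s/BUTT=.1655/BUTT=.163/; s/def grip(k,L=.125)/def grip(k,L=.115)/' h.py
python3 -m handwheel '[{"tx":0,"ty":0,"tz":0,"ax":0,"ay":0,"az":0,"grip":0.7},{"tx":0,"ty":0,"tz":0,"ax":0,"ay":0,"az":0,"grip":0.7},{"tx":0,"ty":0,"tz":0.008,"ax":0,"ay":0,"az":0,"grip":0.7},{"tx":0,"ty":0,"tz":0.008,"ax":0,"ay":0,"az":0,"grip":0.7},{"tx":0,"ty":0,"tz":0.008,"ax":0,"ay":0,"az":0,"grip":1},{"tx":0,"ty":0,"tz":0.008,"ax":0,"ay":0,"az":0,"grip":1},{"tx":0,"ty":0,"tz":0.008,"ax":0,"ay":0,"az":0,"grip":1},{"tx":0,"ty":0,"tz":0.008,"ax":0,"ay":0,"az":0,"grip":1}]' 35
python3 -m handwheel '[{"tx":0,"ty":0,"tz":-0.03,"ax":0,"ay":0,"az":0,"grip":1},{"tx":0,"ty":0,"tz":-0.06,"ax":0,"ay":0,"az":0,"grip":1},{"tx":0,"ty":0,"tz":-0.1,"ax":0,"ay":0,"az":0,"grip":1},{"tx":0,"ty":0,"tz":-0.14,"ax":0,"ay":0,"az":0,"grip":1},{"tx":0,"ty":0,"tz":-0.18,"ax":0,"ay":0,"az":0,"grip":1},{"tx":0,"ty":0,"tz":-0.22,"ax":0,"ay":0,"az":0,"grip":1},{"tx":0,"ty":0,"tz":-0.25,"ax":0,"ay":0,"az":0,"grip":1},{"tx":0,"ty":0,"tz":-0.25,"ax":0,"ay":0,"az":0,"grip":1}]'
python3 - <<'E'
from h import *
D,N=insert([.4919,-.4187]); E=D+N@[-.1,0,0]; print(D,E); plan([(E,N)])
E
```

```text
clock: 8.5
eef_pos: [0.6365, 0.0964, 0.0159]
tool_rot: [-1.872, 2.523, -0.0]
ft_force: [-0.3, 0.7, -0.1]
gripper_width: 0.0106
grip_force: 34.2
clock: 9.17
eef_pos: [0.639, 0.0961, 0.2745]
tool_rot: [-1.864, 2.513, -0.01]
ft_force: [-1.0, -1.0, 0.2]
gripper_width: 0.0107
grip_force: 34.3
[ 0.53381861 -0.37678139  0.14643597] [ 0.55800309 -0.35259691  0.24040523]
t [0.453, -0.052, 0.032] a [0.29, -1.187, 0.434] rows 11.0
```

```bash
python3 -m handwheel '[{"tx":0.453,"ty":-0.052,"tz":0.032,"ax":0.29,"ay":-1.187,"az":0.434,"grip":1},{"tx":0.453,"ty":-0.052,"tz":0.032,"ax":0.29,"ay":-1.187,"az":0.434,"grip":1},{"tx":0.453,"ty":-0.052,"tz":0.032,"ax":0.29,"ay":-1.187,"az":0.434,"grip":1},{"tx":0.453,"ty":-0.052,"tz":0.032,"ax":0.29,"ay":-1.187,"az":0.434,"grip":1},{"tx":0.453,"ty":-0.052,"tz":0.032,"ax":0.29,"ay":-1.187,"az":0.434,"grip":1},{"tx":0.453,"ty":-0.052,"tz":0.032,"ax":0.29,"ay":-1.187,"az":0.434,"grip":1},{"tx":0.453,"ty":-0.052,"tz":0.032,"ax":0.29,"ay":-1.187,"az":0.434,"grip":1},{"tx":0.453,"ty":-0.052,"tz":0.032,"ax":0.29,"ay":-1.187,"az":0.434,"grip":1},{"tx":0.453,"ty":-0.052,"tz":0.032,"ax":0.29,"ay":-1.187,"az":0.434,"grip":1},{"tx":0.453,"ty":-0.052,"tz":0.032,"ax":0.29,"ay":-1.187,"az":0.434,"grip":1},{"tx":0.453,"ty":-0.052,"tz":0.032,"ax":0.29,"ay":-1.187,"az":0.434,"grip":1},{"tx":0.453,"ty":-0.052,"tz":0.032,"ax":0.29,"ay":-1.187,"az":0.434,"grip":1},{"tx":0.453,"ty":-0.052,"tz":0.032,"ax":0.29,"ay":-1.187,"az":0.434,"grip":1},{"tx":0.453,"ty":-0.052,"tz":0.032,"ax":0.29,"ay":-1.187,"az":0.434,"grip":1},{"tx":0.453,"ty":-0.052,"tz":0.032,"ax":0.29,"ay":-1.187,"az":0.434,"grip":1}]'
python3 - <<'E'
from h import *
print(np.round(state()["q"],2))
D,N=insert([.4919,-.4187]); plan([(D,N)])
sc=read_camera("scene"); sd=read_camera("side")
a=cv2.resize(sc[90:290,90:290],(400,400),interpolation=cv2.INTER_CUBIC); b=cv2.resize(sd[40:200,240:400],(400,400),interpolation=cv2.INTER_CUBIC)
cv2.imwrite("pics/ins7.png",np.hstack([a,b]))
E
```

```text
clock: 10.42
eef_pos: [0.5554, -0.3515, 0.2347]
tool_rot: [-0.75, 1.819, 0.528]
ft_force: [0.0, 0.6, -0.0]
gripper_width: 0.0104
grip_force: 34.4
[-1.02  0.62  0.47 -1.17 -1.74  0.22]
t [0.094, -0.003, 0.0] a [0.004, -0.012, -0.006] rows 2.3
```

View pics/ins7.png

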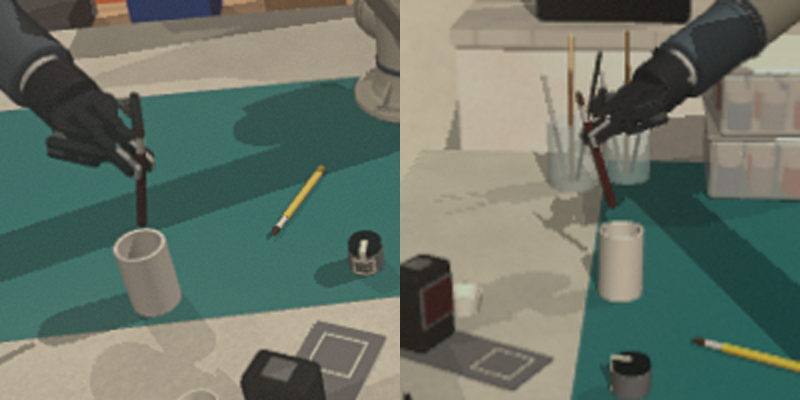

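Both views show the brush held bristles-up with the butt just above the pot mouth: scene butt at (161,203), side butt at (325,122). I'll triangulate this before inserting.

```bash
python3 - <<'E'
from h import *
b=tri([("scene",(161,203)),("side",(325,122))]); print("butt",b.round(4))
s=state(); M=R.from_rotvec(s["tool_rot"]).as_matrix(); p=np.array(s["eef_pos"])-.034*M[:,2]; print("pred",(p+.115*M[:,0]).round(4), "axis",(-M[:,0]).round(3))
print("after .094:", (b+.094*M[:,0]-[.4919,-.4187,0]).round(4))
E
```

```text
butt [ 0.5047 -0.4036  0.1392]
pred [ 0.5042 -0.4017  0.1397] axis [0.253 0.247 0.936]
after .094: [-0.011  -0.0081  0.0512]
```

```bash
python3 -m handwheel '[{"tx":0.035,"ty":-0.001,"tz":0,"ax":0,"ay":0,"az":0,"grip":1},{"tx":0.07,"ty":-0.002,"tz":0,"ax":0,"ay":0,"az":0,"grip":1},{"tx":0.11,"ty":-0.003,"tz":0,"ax":0,"ay":0,"az":0,"grip":1},{"tx":0.11,"ty":-0.003,"tz":0,"ax":0,"ay":0,"az":0,"grip":1},{"tx":0.11,"ty":-0.003,"tz":0,"ax":0,"ay":0,"az":0,"grip":1},{"tx":0.11,"ty":-0.003,"tz":0,"ax":0,"ay":0,"az":0,"grip":0.7},{"tx":0.11,"ty":-0.003,"tz":0,"ax":0,"ay":0,"az":0,"grip":0.7},{"tx":0.11,"ty":-0.003,"tz":0,"ax":0,"ay":0,"az":0,"grip":0.7},{"tx":0.11,"ty":-0.003,"tz":0,"ax":0,"ay":0,"az":0,"grip":0.7},{"tx":0.11,"ty":-0.003,"tz":-0.03,"ax":0,"ay":0,"az":0,"grip":0.7},{"tx":0.11,"ty":-0.003,"tz":-0.07,"ax":0,"ay":0,"az":0,"grip":0.7},{"tx":0.09,"ty":-0.003,"tz":-0.11,"ax":0,"ay":0,"az":0,"grip":0.7},{"tx":0.05,"ty":-0.003,"tz":-0.13,"ax":0,"ay":0,"az":0,"grip":0.7},{"tx":0.0,"ty":-0.003,"tz":-0.14,"ax":0,"ay":0,"az":0,"grip":0.7},{"tx":0.0,"ty":-0.003,"tz":-0.14,"ax":0,"ay":0,"az":0,"grip":0.7}]'
python3 - <<'E'
from h import *
Mp=down(np.radians(-106.9)); g=grip(3)
plan([(g+[0,0,.12],Mp),(g-[0,0,.034],Mp)])
sc=read_camera("scene"); sd=read_camera("side")
a=cv2.resize(sc[90:290,90:290],(400,400),interpolation=cv2.INTER_CUBIC); b=cv2.resize(sd[40:200,240:400],(400,400),interpolation=cv2.INTER_CUBIC)
cv2.imwrite("pics/ins8.png",np.hstack([a,b]))
E
```

```text
clock: 11.77
eef_pos: [0.4648, -0.4484, 0.2906]
tool_rot: [-0.756, 1.82, 0.516]
ft_force: [0.3, 0.2, 1.9]
gripper_width: 0.0256
grip_force: 0.0
t [-0.063, 0.3, 0.499] a [-0.299, 1.18, -0.427] rows 14.0
t [0.0, 0.0, 0.154] a [0.0, 0.0, 0.0] rows 3.7
```

View pics/ins8.png

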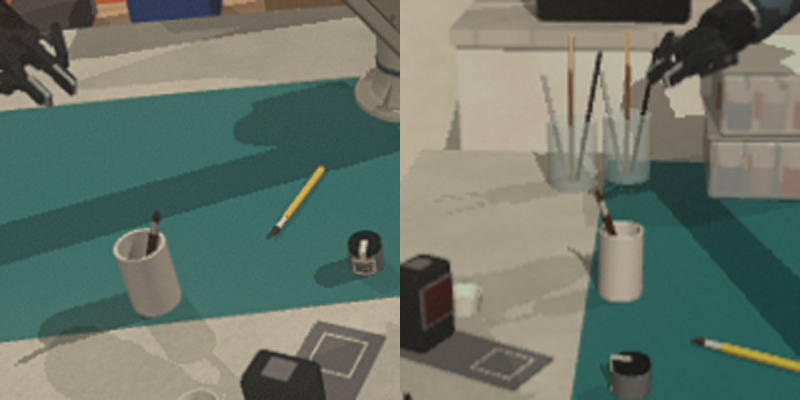

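Both views show brush 1 standing in the pot, leaning toward the bench, bristles up at scene (168,198). Next is brush index 3.

```bash
python3 -m handwheel '[{"tx":-0.063,"ty":0.3,"tz":0.499,"ax":-0.299,"ay":1.18,"az":-0.427,"grip":0.7},{"tx":-0.063,"ty":0.3,"tz":0.499,"ax":-0.299,"ay":1.18,"az":-0.427,"grip":0.7},{"tx":-0.063,"ty":0.3,"tz":0.499,"ax":-0.299,"ay":1.18,"az":-0.427,"grip":0.7},{"tx":-0.063,"ty":0.3,"tz":0.499,"ax":-0.299,"ay":1.18,"az":-0.427,"grip":0.7},{"tx":-0.063,"ty":0.3,"tz":0.499,"ax":-0.299,"ay":1.18,"az":-0.427,"grip":0.7},{"tx":-0.063,"ty":0.3,"tz":0.499,"ax":-0.299,"ay":1.18,"az":-0.427,"grip":0.7},{"tx":-0.063,"ty":0.3,"tz":0.499,"ax":-0.299,"ay":1.18,"az":-0.427,"grip":0.7},{"tx":-0.063,"ty":0.3,"tz":0.499,"ax":-0.299,"ay":1.18,"az":-0.427,"grip":0.7},{"tx":-0.063,"ty":0.3,"tz":0.499,"ax":-0.299,"ay":1.18,"az":-0.427,"grip":0.7},{"tx":-0.063,"ty":0.3,"tz":0.499,"ax":-0.299,"ay":1.18,"az":-0.427,"grip":0.7},{"tx":-0.063,"ty":0.3,"tz":0.499,"ax":-0.299,"ay":1.18,"az":-0.427,"grip":0.7},{"tx":-0.063,"ty":0.3,"tz":0.499,"ax":-0.299,"ay":1.18,"az":-0.427,"grip":0.7},{"tx":-0.063,"ty":0.3,"tz":0.499,"ax":-0.299,"ay":1.18,"az":-0.427,"grip":0.7},{"tx":-0.063,"ty":0.3,"tz":0.499,"ax":-0.299,"ay":1.18,"az":-0.427,"grip":0.7},{"tx":-0.063,"ty":0.3,"tz":0.499,"ax":-0.299,"ay":1.18,"az":-0.427,"grip":0.7},{"tx":-0.063,"ty":0.3,"tz":0.499,"ax":-0.299,"ay":1.18,"az":-0.427,"grip":0.7},{"tx":-0.063,"ty":0.3,"tz":0.499,"ax":-0.299,"ay":1.18,"az":-0.427,"grip":0.7},{"tx":-0.063,"ty":0.3,"tz":0.499,"ax":-0.299,"ay":1.18,"az":-0.427,"grip":0.7}]'
python3 - <<'E'
from h import *
Mp=down(np.radians(-106.9)); g=grip(3)
plan([(g-[0,0,.034],Mp)])
i=camera_info("wrist"); read_camera("wrist")
for m in regions_of("wrist","brush1"):
    if m["p"]<.3: continue
    y,x=np.nonzero(m["pixels"]); P=np.array([onz("wrist",(a,b),.05,i) for a,b in zip(x,y)])
    print(round(m["p"],2),len(x),"lat",np.median(P@n).round(4),"butt",np.percentile(P@d,.5).round(4))
E
```

```text
clock: 13.37
eef_pos: [0.5975, 0.1109, 0.1691]
tool_rot: [-1.87, 2.521, 0.019]
ft_force: [0.4, -0.4, 0.8]
gripper_width: 0.0256
grip_force: 0.0
t [0.003, -0.003, 0.153] a [0.008, 0.009, 0.001] rows 3.7
0.98 2489 lat 0.4609 butt 0.1683
0.97 1425 lat 0.3094 butt 0.2581
0.77 2292 lat 0.5009 butt 0.1656
0.74 751 lat 0.4051 butt 0.393
0.67 2493 lat 0.5409 butt 0.1685
0.66 2477 lat 0.4212 butt 0.1619
```

```bash
python3 -m handwheel '[{"tx":0.003,"ty":-0.003,"tz":0.04,"ax":0.008,"ay":0.009,"az":0,"grip":0.7},{"tx":0.003,"ty":-0.003,"tz":0.08,"ax":0.008,"ay":0.009,"az":0,"grip":0.7},{"tx":0.003,"ty":-0.003,"tz":0.12,"ax":0.008,"ay":0.009,"az":0,"grip":0.7},{"tx":0.003,"ty":-0.003,"tz":0.153,"ax":0.008,"ay":0.009,"az":0,"grip":0.7},{"tx":0.003,"ty":-0.003,"tz":0.153,"ax":0.008,"ay":0.009,"az":0,"grip":0.7},{"tx":0.003,"ty":-0.003,"tz":0.153,"ax":0.008,"ay":0.009,"az":0,"grip":1},{"tx":0.003,"ty":-0.003,"tz":0.153,"ax":0.008,"ay":0.009,"az":0,"grip":1},{"tx":0.003,"ty":-0.003,"tz":0.153,"ax":0.008,"ay":0.009,"az":0,"grip":1},{"tx":0.003,"ty":-0.003,"tz":0.153,"ax":0.008,"ay":0.009,"az":0,"grip":1},{"tx":0.003,"ty":-0.003,"tz":0.153,"ax":0.008,"ay":0.009,"az":0,"grip":1},{"tx":0.003,"ty":-0.003,"tz":0.12,"ax":0.008,"ay":0.009,"az":0,"grip":1},{"tx":0.003,"ty":-0.003,"tz":0.08,"ax":0.008,"ay":0.009,"az":0,"grip":1},{"tx":0.003,"ty":-0.003,"tz":0.04,"ax":0.008,"ay":0.009,"az":0,"grip":1},{"tx":0.003,"ty":-0.003,"tz":0,"ax":0.008,"ay":0.009,"az":0,"grip":1},{"tx":0.003,"ty":-0.003,"tz":-0.04,"ax":0.008,"ay":0.009,"az":0,"grip":1},{"tx":0.003,"ty":-0.003,"tz":-0.08,"ax":0.008,"ay":0.009,"az":0,"grip":1},{"tx":0.003,"ty":-0.003,"tz":-0.11,"ax":0.008,"ay":0.009,"az":0,"grip":1},{"tx":0.003,"ty":-0.003,"tz":-0.11,"ax":0.008,"ay":0.009,"az":0,"grip":1}]'
python3 - <<'E'
from h import *
D,N=insert([.4919,-.4187],bz=.055,back=.018,side=.010); E=D+N@[-.09,0,0]; plan([(E,N)])
E
```

```text
clock: 14.97
eef_pos: [0.6031, 0.1063, 0.2881]
tool_rot: [-1.863, 2.512, -0.009]
ft_force: [-1.3, -0.0, 0.3]
gripper_width: 0.0103
grip_force: 34.5
t [0.456, -0.076, 0.049] a [0.29, -1.185, 0.434] rows 11.2
```

```bash
python3 -m handwheel '[{"tx":0.456,"ty":-0.076,"tz":0.049,"ax":0.29,"ay":-1.185,"az":0.434,"grip":1},{"tx":0.456,"ty":-0.076,"tz":0.049,"ax":0.29,"ay":-1.185,"az":0.434,"grip":1},{"tx":0.456,"ty":-0.076,"tz":0.049,"ax":0.29,"ay":-1.185,"az":0.434,"grip":1},{"tx":0.456,"ty":-0.076,"tz":0.049,"ax":0.29,"ay":-1.185,"az":0.434,"grip":1},{"tx":0.456,"ty":-0.076,"tz":0.049,"ax":0.29,"ay":-1.185,"az":0.434,"grip":1},{"tx":0.456,"ty":-0.076,"tz":0.049,"ax":0.29,"ay":-1.185,"az":0.434,"grip":1},{"tx":0.456,"ty":-0.076,"tz":0.049,"ax":0.29,"ay":-1.185,"az":0.434,"grip":1},{"tx":0.456,"ty":-0.076,"tz":0.049,"ax":0.29,"ay":-1.185,"az":0.434,"grip":1},{"tx":0.456,"ty":-0.076,"tz":0.049,"ax":0.29,"ay":-1.185,"az":0.434,"grip":1},{"tx":0.456,"ty":-0.076,"tz":0.049,"ax":0.29,"ay":-1.185,"az":0.434,"grip":1},{"tx":0.456,"ty":-0.076,"tz":0.049,"ax":0.29,"ay":-1.185,"az":0.434,"grip":1},{"tx":0.456,"ty":-0.076,"tz":0.049,"ax":0.29,"ay":-1.185,"az":0.434,"grip":1},{"tx":0.456,"ty":-0.076,"tz":0.049,"ax":0.29,"ay":-1.185,"az":0.434,"grip":1},{"tx":0.456,"ty":-0.076,"tz":0.049,"ax":0.29,"ay":-1.185,"az":0.434,"grip":1},{"tx":0.456,"ty":-0.076,"tz":0.049,"ax":0.29,"ay":-1.185,"az":0.434,"grip":1},{"tx":0.456,"ty":-0.076,"tz":0.049,"ax":0.29,"ay":-1.185,"az":0.434,"grip":1}]'
python3 - <<'E'
from h import *
s=state(); M=R.from_rotvec(s["tool_rot"]).as_matrix(); p=np.array(s["eef_pos"])-.034*M[:,2]+.111*M[:,0]
print("butt rel pot",(p-[.4919,-.4187,0]).round(4),"axis",(-M[:,0]).round(3))
D,N=insert([.4919,-.4187],bz=.055,back=.018,side=.010); plan([(D,N)]); print("y",N[:,1])
E
```

```text
clock: 16.3
eef_pos: [0.5413, -0.3508, 0.2308]
tool_rot: [-0.752, 1.821, 0.527]
ft_force: [-0.0, -0.6, 0.4]
gripper_width: 0.0104
grip_force: 34.5
butt rel pot [-0.0012  0.0179  0.1391] axis [0.254 0.248 0.935]
t [0.085, -0.003, 0.0] a [0.004, -0.014, -0.005] rows 2.0
y [-7.07106781e-01  7.07106781e-01  2.77555756e-17]
```

```bash
python3 -m handwheel '[{"tx":0.04,"ty":-0.003,"tz":0.002,"ax":0,"ay":0,"az":0,"grip":1},{"tx":0.08,"ty":-0.003,"tz":0.002,"ax":0,"ay":0,"az":0,"grip":1},{"tx":0.08,"ty":-0.003,"tz":0.002,"ax":0,"ay":0,"az":0,"grip":1},{"tx":0.08,"ty":-0.003,"tz":0.002,"ax":0,"ay":0,"az":0,"grip":1},{"tx":0.08,"ty":-0.003,"tz":0.002,"ax":0,"ay":0,"az":0,"grip":0.7},{"tx":0.08,"ty":-0.003,"tz":0.002,"ax":0,"ay":0,"az":0,"grip":0.7},{"tx":0.08,"ty":-0.003,"tz":0.002,"ax":0,"ay":0,"az":0,"grip":0.7},{"tx":0.08,"ty":-0.003,"tz":0.002,"ax":0,"ay":0,"az":0,"grip":0.7},{"tx":0.08,"ty":-0.003,"tz":0,"ax":0,"ay":0,"az":0,"grip":0.7},{"tx":0.08,"ty":-0.003,"tz":-0.04,"ax":0,"ay":0,"az":0,"grip":0.7},{"tx":0.08,"ty":-0.003,"tz":-0.08,"ax":0,"ay":0,"az":0,"grip":0.7},{"tx":0.06,"ty":-0.003,"tz":-0.11,"ax":0,"ay":0,"az":0,"grip":0.7},{"tx":0.02,"ty":-0.003,"tz":-0.13,"ax":0,"ay":0,"az":0,"grip":0.7},{"tx":-0.02,"ty":-0.003,"tz":-0.14,"ax":0,"ay":0,"az":0,"grip":0.7},{"tx":-0.02,"ty":-0.003,"tz":-0.14,"ax":0,"ay":0,"az":0,"grip":0.7}]'
python3 - <<'E'
from h import *
Mp=down(np.radians(-106.9)); g=grip(2,.113)
plan([(g+[0,0,.12],Mp)])
for c in ("scene","side"):
    im=read_camera(c); cv2.imwrite(f"pics/{c}_b2.png",im)
    for m in landmark_of(c,"brush1"): print(c,round(m["p"],2),np.round(m["location"],0))
E
```

```text
clock: 17.55
eef_pos: [0.4558, -0.4436, 0.3066]
tool_rot: [-0.759, 1.822, 0.511]
ft_force: [-0.0, 0.3, 2.4]
gripper_width: 0.0257
grip_force: 0.0
t [-0.044, 0.325, 0.487] a [-0.301, 1.175, -0.426] rows 14.1
scene 0.74 [347. 218.]
scene 0.72 [387. 179.]
scene 0.7 [245. 181.]
scene 0.68 [344. 197.]
scene 0.62 [349. 210.]
scene 0.46 [168. 222.]
side 0.68 [388. 277.]
side 0.65 [301. 213.]
side 0.58 [330. 218.]
side 0.54 [318. 216.]
side 0.51 [331. 144.]
side 0.47 [392. 187.]
```

```bash
python3 -m handwheel '[{"tx":-0.044,"ty":0.325,"tz":0.487,"ax":-0.301,"ay":1.175,"az":-0.426,"grip":0.7},{"tx":-0.044,"ty":0.325,"tz":0.487,"ax":-0.301,"ay":1.175,"az":-0.426,"grip":0.7},{"tx":-0.044,"ty":0.325,"tz":0.487,"ax":-0.301,"ay":1.175,"az":-0.426,"grip":0.7},{"tx":-0.044,"ty":0.325,"tz":0.487,"ax":-0.301,"ay":1.175,"az":-0.426,"grip":0.7},{"tx":-0.044,"ty":0.325,"tz":0.487,"ax":-0.301,"ay":1.175,"az":-0.426,"grip":0.7},{"tx":-0.044,"ty":0.325,"tz":0.487,"ax":-0.301,"ay":1.175,"az":-0.426,"grip":0.7},{"tx":-0.044,"ty":0.325,"tz":0.487,"ax":-0.301,"ay":1.175,"az":-0.426,"grip":0.7},{"tx":-0.044,"ty":0.325,"tz":0.487,"ax":-0.301,"ay":1.175,"az":-0.426,"grip":0.7},{"tx":-0.044,"ty":0.325,"tz":0.487,"ax":-0.301,"ay":1.175,"az":-0.426,"grip":0.7},{"tx":-0.044,"ty":0.325,"tz":0.487,"ax":-0.301,"ay":1.175,"az":-0.426,"grip":0.7},{"tx":-0.044,"ty":0.325,"tz":0.487,"ax":-0.301,"ay":1.175,"az":-0.426,"grip":0.7},{"tx":-0.044,"ty":0.325,"tz":0.487,"ax":-0.301,"ay":1.175,"az":-0.426,"grip":0.7},{"tx":-0.044,"ty":0.325,"tz":0.487,"ax":-0.301,"ay":1.175,"az":-0.426,"grip":0.7},{"tx":-0.044,"ty":0.325,"tz":0.487,"ax":-0.301,"ay":1.175,"az":-0.426,"grip":0.7},{"tx":-0.044,"ty":0.325,"tz":0.487,"ax":-0.301,"ay":1.175,"az":-0.426,"grip":0.7},{"tx":-0.044,"ty":0.325,"tz":0.487,"ax":-0.301,"ay":1.175,"az":-0.426,"grip":0.7},{"tx":-0.044,"ty":0.325,"tz":0.487,"ax":-0.301,"ay":1.175,"az":-0.426,"grip":0.7},{"tx":-0.044,"ty":0.325,"tz":0.487,"ax":-0.301,"ay":1.175,"az":-0.426,"grip":0.7}]'
python3 - <<'E'
from h import *
Mp=down(np.radians(-106.9)); g=grip(2,.113)
plan([(g-[0,0,.034],Mp)])
for c in ("scene","side"):
    im=read_camera(c)
    for m in regions_of(c,"brush1"):
        if m["p"]>.2: y,x=np.nonzero(m["pixels"]); print(c,round(m["p"],2),len(x),x.min(),x.max(),y.min(),y.max())
E
```

```text
clock: 19.25
eef_pos: [0.5576, 0.1213, 0.168]
tool_rot: [-1.872, 2.521, 0.026]
ft_force: [0.0, -0.5, 0.4]
gripper_width: 0.0255
grip_force: 0.0
t [0.004, -0.005, 0.152] a [0.012, 0.011, 0.002] rows 3.6
scene 0.82 188 329 389 197 203
scene 0.71 236 330 392 206 213
scene 0.7 273 326 393 215 223
scene 0.64 155 226 251 173 206
scene 0.57 71 164 169 197 215
scene 0.53 147 365 400 171 196
scene 0.42 22 166 170 191 196
side 0.73 348 353 402 250 293
side 0.7 193 314 338 208 245
side 0.7 172 359 408 175 189
side 0.63 181 282 310 204 240
side 0.45 44 321 327 116 133
```

```bash
python3 -m handwheel '[{"tx":0.004,"ty":-0.005,"tz":0.04,"ax":0.012,"ay":0.011,"az":0,"grip":0.7},{"tx":0.004,"ty":-0.005,"tz":0.08,"ax":0.012,"ay":0.011,"az":0,"grip":0.7},{"tx":0.004,"ty":-0.005,"tz":0.12,"ax":0.012,"ay":0.011,"az":0,"grip":0.7},{"tx":0.004,"ty":-0.005,"tz":0.152,"ax":0.012,"ay":0.011,"az":0,"grip":0.7},{"tx":0.004,"ty":-0.005,"tz":0.152,"ax":0.012,"ay":0.011,"az":0,"grip":0.7},{"tx":0.004,"ty":-0.005,"tz":0.152,"ax":0.012,"ay":0.011,"az":0,"grip":1},{"tx":0.004,"ty":-0.005,"tz":0.152,"ax":0.012,"ay":0.011,"az":0,"grip":1},{"tx":0.004,"ty":-0.005,"tz":0.152,"ax":0.012,"ay":0.011,"az":0,"grip":1},{"tx":0.004,"ty":-0.005,"tz":0.152,"ax":0.012,"ay":0.011,"az":0,"grip":1},{"tx":0.004,"ty":-0.005,"tz":0.152,"ax":0.012,"ay":0.011,"az":0,"grip":1},{"tx":0.004,"ty":-0.005,"tz":0.12,"ax":0.012,"ay":0.011,"az":0,"grip":1},{"tx":0.004,"ty":-0.005,"tz":0.08,"ax":0.012,"ay":0.011,"az":0,"grip":1},{"tx":0.004,"ty":-0.005,"tz":0.04,"ax":0.012,"ay":0.011,"az":0,"grip":1},{"tx":0.004,"ty":-0.005,"tz":0,"ax":0.012,"ay":0.011,"az":0,"grip":1},{"tx":0.004,"ty":-0.005,"tz":-0.04,"ax":0.012,"ay":0.011,"az":0,"grip":1},{"tx":0.004,"ty":-0.005,"tz":-0.08,"ax":0.012,"ay":0.011,"az":0,"grip":1},{"tx":0.004,"ty":-0.005,"tz":-0.11,"ax":0.012,"ay":0.011,"az":0,"grip":1},{"tx":0.004,"ty":-0.005,"tz":-0.11,"ax":0.012,"ay":0.011,"az":0,"grip":1}]'
python3 - <<'E'
from h import *
D,N=insert([.4919,-.4187],bz=.06,back=.016,side=-.010); E=D+N@[-.09,0,0]; plan([(E,N)])
E
```

```text
clock: 20.95
eef_pos: [0.5661, 0.1146, 0.2886]
tool_rot: [-1.861, 2.508, -0.01]
ft_force: [-0.4, 0.8, 1.4]
gripper_width: 0.0099
grip_force: 34.5
t [0.461, -0.132, 0.045] a [0.287, -1.181, 0.435] rows 11.6
```

```bash
python3 - <<'E'
from h import *
D,N=insert([.4919,-.4187],bz=.06,back=.016,side=-.010); E=D+N@[-.14,0,0]; plan([(E,N)])
E
```

```text
t [0.446, -0.141, -0.002] a [0.287, -1.181, 0.435] rows 11.2
```

```bash
python3 -m handwheel '[{"tx":0.446,"ty":-0.141,"tz":-0.002,"ax":0.287,"ay":-1.181,"az":0.435,"grip":1},{"tx":0.446,"ty":-0.141,"tz":-0.002,"ax":0.287,"ay":-1.181,"az":0.435,"grip":1},{"tx":0.446,"ty":-0.141,"tz":-0.002,"ax":0.287,"ay":-1.181,"az":0.435,"grip":1},{"tx":0.446,"ty":-0.141,"tz":-0.002,"ax":0.287,"ay":-1.181,"az":0.435,"grip":1},{"tx":0.446,"ty":-0.141,"tz":-0.002,"ax":0.287,"ay":-1.181,"az":0.435,"grip":1},{"tx":0.446,"ty":-0.141,"tz":-0.002,"ax":0.287,"ay":-1.181,"az":0.435,"grip":1},{"tx":0.446,"ty":-0.141,"tz":-0.002,"ax":0.287,"ay":-1.181,"az":0.435,"grip":1},{"tx":0.446,"ty":-0.141,"tz":-0.002,"ax":0.287,"ay":-1.181,"az":0.435,"grip":1},{"tx":0.446,"ty":-0.141,"tz":-0.002,"ax":0.287,"ay":-1.181,"az":0.435,"grip":1},{"tx":0.446,"ty":-0.141,"tz":-0.002,"ax":0.287,"ay":-1.181,"az":0.435,"grip":1},{"tx":0.446,"ty":-0.141,"tz":-0.002,"ax":0.287,"ay":-1.181,"az":0.435,"grip":1},{"tx":0.446,"ty":-0.141,"tz":-0.002,"ax":0.287,"ay":-1.181,"az":0.435,"grip":1},{"tx":0.446,"ty":-0.141,"tz":-0.002,"ax":0.287,"ay":-1.181,"az":0.435,"grip":1},{"tx":0.446,"ty":-0.141,"tz":-0.002,"ax":0.287,"ay":-1.181,"az":0.435,"grip":1},{"tx":0.446,"ty":-0.141,"tz":-0.002,"ax":0.287,"ay":-1.181,"az":0.435,"grip":1},{"tx":0.446,"ty":-0.141,"tz":-0.002,"ax":0.287,"ay":-1.181,"az":0.435,"grip":1}]'
python3 - <<'E'
from h import *
s=state(); M=R.from_rotvec(s["tool_rot"]).as_matrix(); p=np.array(s["eef_pos"])-.034*M[:,2]+.111*M[:,0]
print("butt rel pot",(p-[.4919,-.4187,0]).round(4),"axis",(-M[:,0]).round(3))
D,N=insert([.4919,-.4187],bz=.06,back=.016,side=-.010); plan([(D,N)]); print(np.round(s["q"],2))
E
```

```text
clock: 22.28
eef_pos: [0.5685, -0.3523, 0.2816]
tool_rot: [-0.753, 1.823, 0.527]
ft_force: [-0.2, -0.2, -0.2]
gripper_width: 0.0105
grip_force: 34.5
butt rel pot [0.0258 0.0163 0.19  ] axis [0.256 0.249 0.934]
t [0.133, -0.004, 0.002] a [0.004, -0.016, -0.005] rows 3.2
[-1.01  0.59  0.54 -1.19 -1.77  0.12]
```

```bash
python3 -m handwheel '[{"tx":0.04,"ty":-0.003,"tz":0.002,"ax":0,"ay":0,"az":0,"grip":1},{"tx":0.08,"ty":-0.003,"tz":0.002,"ax":0,"ay":0,"az":0,"grip":1},{"tx":0.12,"ty":-0.003,"tz":0.002,"ax":0,"ay":0,"az":0,"grip":1},{"tx":0.13,"ty":-0.003,"tz":0.002,"ax":0,"ay":0,"az":0,"grip":1},{"tx":0.13,"ty":-0.003,"tz":0.002,"ax":0,"ay":0,"az":0,"grip":1},{"tx":0.13,"ty":-0.003,"tz":0.002,"ax":0,"ay":0,"az":0,"grip":0.7},{"tx":0.13,"ty":-0.003,"tz":0.002,"ax":0,"ay":0,"az":0,"grip":0.7},{"tx":0.13,"ty":-0.003,"tz":0.002,"ax":0,"ay":0,"az":0,"grip":0.7},{"tx":0.13,"ty":-0.003,"tz":0.002,"ax":0,"ay":0,"az":0,"grip":0.7},{"tx":0.13,"ty":-0.003,"tz":0,"ax":0,"ay":0,"az":0,"grip":0.7},{"tx":0.13,"ty":-0.003,"tz":-0.04,"ax":0,"ay":0,"az":0,"grip":0.7},{"tx":0.13,"ty":-0.003,"tz":-0.08,"ax":0,"ay":0,"az":0,"grip":0.7},{"tx":0.11,"ty":-0.003,"tz":-0.11,"ax":0,"ay":0,"az":0,"grip":0.7},{"tx":0.07,"ty":-0.003,"tz":-0.13,"ax":0,"ay":0,"az":0,"grip":0.7},{"tx":0.03,"ty":-0.003,"tz":-0.14,"ax":0,"ay":0,"az":0,"grip":0.7},{"tx":0.03,"ty":-0.003,"tz":-0.14,"ax":0,"ay":0,"az":0,"grip":0.7}]'
python3 - <<'E'
from h import *
Mp=down(np.radians(-106.9)); g=grip(1,.115)
plan([(g+[0,0,.12],Mp)])
for c in ("scene","side"):
    im=read_camera(c); cv2.imwrite(f"pics/{c}_b3.png",im)
    for m in regions_of(c,"brush1"):
        if m["p"]>.2: y,x=np.nonzero(m["pixels"]); print(c,round(m["p"],2),len(x),x.min(),x.max(),y.min(),y.max())
E
```

```text
clock: 23.62
eef_pos: [0.4705, -0.4569, 0.3114]
tool_rot: [-0.761, 1.824, 0.511]
ft_force: [-0.1, 0.4, 2.5]
gripper_width: 0.0256
grip_force: 0.0
t [-0.035, 0.381, 0.472] a [-0.3, 1.173, -0.425] rows 14.6
scene 0.72 134 365 399 172 196
scene 0.71 256 329 392 206 213
scene 0.68 111 228 249 176 204
scene 0.64 106 159 165 199 218
scene 0.6 280 328 390 196 205
scene 0.57 76 164 169 197 216
scene 0.43 36 167 171 191 212
scene 0.43 286 433 461 254 289
side 0.73 220 298 324 207 243
side 0.64 262 355 401 251 292
side 0.61 28 319 323 118 131
side 0.58 162 360 408 176 189
side 0.45 136 316 337 210 243
```

Three brushes show in the pot and two on the rack. Next is brush index 1.

```bash
python3 -m handwheel '[{"tx":-0.035,"ty":0.381,"tz":0.472,"ax":-0.3,"ay":1.173,"az":-0.425,"grip":0.7},{"tx":-0.035,"ty":0.381,"tz":0.472,"ax":-0.3,"ay":1.173,"az":-0.425,"grip":0.7},{"tx":-0.035,"ty":0.381,"tz":0.472,"ax":-0.3,"ay":1.173,"az":-0.425,"grip":0.7},{"tx":-0.035,"ty":0.381,"tz":0.472,"ax":-0.3,"ay":1.173,"az":-0.425,"grip":0.7},{"tx":-0.035,"ty":0.381,"tz":0.472,"ax":-0.3,"ay":1.173,"az":-0.425,"grip":0.7},{"tx":-0.035,"ty":0.381,"tz":0.472,"ax":-0.3,"ay":1.173,"az":-0.425,"grip":0.7},{"tx":-0.035,"ty":0.381,"tz":0.472,"ax":-0.3,"ay":1.173,"az":-0.425,"grip":0.7},{"tx":-0.035,"ty":0.381,"tz":0.472,"ax":-0.3,"ay":1.173,"az":-0.425,"grip":0.7},{"tx":-0.035,"ty":0.381,"tz":0.472,"ax":-0.3,"ay":1.173,"az":-0.425,"grip":0.7},{"tx":-0.035,"ty":0.381,"tz":0.472,"ax":-0.3,"ay":1.173,"az":-0.425,"grip":0.7},{"tx":-0.035,"ty":0.381,"tz":0.472,"ax":-0.3,"ay":1.173,"az":-0.425,"grip":0.7},{"tx":-0.035,"ty":0.381,"tz":0.472,"ax":-0.3,"ay":1.173,"az":-0.425,"grip":0.7},{"tx":-0.035,"ty":0.381,"tz":0.472,"ax":-0.3,"ay":1.173,"az":-0.425,"grip":0.7},{"tx":-0.035,"ty":0.381,"tz":0.472,"ax":-0.3,"ay":1.173,"az":-0.425,"grip":0.7},{"tx":-0.035,"ty":0.381,"tz":0.472,"ax":-0.3,"ay":1.173,"az":-0.425,"grip":0.7},{"tx":-0.035,"ty":0.381,"tz":0.472,"ax":-0.3,"ay":1.173,"az":-0.425,"grip":0.7},{"tx":-0.035,"ty":0.381,"tz":0.472,"ax":-0.3,"ay":1.173,"az":-0.425,"grip":0.7},{"tx":-0.035,"ty":0.381,"tz":0.472,"ax":-0.3,"ay":1.173,"az":-0.425,"grip":0.7}]'
python3 - <<'E'
from h import *
Mp=down(np.radians(-106.9)); g=grip(1,.115)
plan([(g-[0,0,.034],Mp)])
i=camera_info("wrist"); read_camera("wrist")
for m in regions_of("wrist","brush1"):
    if m["p"]<.3: continue
    y,x=np.nonzero(m["pixels"]); P=np.array([onz("wrist",(a,b),.05,i) for a,b in zip(x,y)])
    print(round(m["p"],2),len(x),"lat",np.median(P@n).round(4),"butt",np.percentile(P@d,.5).round(4))
E
```

```text
clock: 25.32
eef_pos: [0.5196, 0.1355, 0.1688]
tool_rot: [-1.873, 2.521, 0.027]
ft_force: [0.2, -0.3, -0.1]
gripper_width: 0.0258
grip_force: 0.0
t [0.004, -0.005, 0.153] a [0.013, 0.011, 0.002] rows 3.7
0.63 2507 lat 0.4612 butt 0.1693
0.56 1439 lat 0.2984 butt 0.2574
```

```bash
python3 -m handwheel '[{"tx":0.004,"ty":-0.005,"tz":0.04,"ax":0.012,"ay":0.011,"az":0,"grip":0.7},{"tx":0.004,"ty":-0.005,"tz":0.08,"ax":0.012,"ay":0.011,"az":0,"grip":0.7},{"tx":0.004,"ty":-0.005,"tz":0.12,"ax":0.012,"ay":0.011,"az":0,"grip":0.7},{"tx":0.004,"ty":-0.005,"tz":0.153,"ax":0.012,"ay":0.011,"az":0,"grip":0.7},{"tx":0.004,"ty":-0.005,"tz":0.153,"ax":0.012,"ay":0.011,"az":0,"grip":0.7},{"tx":0.004,"ty":-0.005,"tz":0.153,"ax":0.012,"ay":0.011,"az":0,"grip":1},{"tx":0.004,"ty":-0.005,"tz":0.153,"ax":0.012,"ay":0.011,"az":0,"grip":1},{"tx":0.004,"ty":-0.005,"tz":0.153,"ax":0.012,"ay":0.011,"az":0,"grip":1},{"tx":0.004,"ty":-0.005,"tz":0.153,"ax":0.012,"ay":0.011,"az":0,"grip":1},{"tx":0.004,"ty":-0.005,"tz":0.153,"ax":0.012,"ay":0.011,"az":0,"grip":1},{"tx":0.004,"ty":-0.005,"tz":0.12,"ax":0.012,"ay":0.011,"az":0,"grip":1},{"tx":0.004,"ty":-0.005,"tz":0.08,"ax":0.012,"ay":0.011,"az":0,"grip":1},{"tx":0.004,"ty":-0.005,"tz":0.04,"ax":0.012,"ay":0.011,"az":0,"grip":1},{"tx":0.004,"ty":-0.005,"tz":0,"ax":0.012,"ay":0.011,"az":0,"grip":1},{"tx":0.004,"ty":-0.005,"tz":-0.04,"ax":0.012,"ay":0.011,"az":0,"grip":1},{"tx":0.004,"ty":-0.005,"tz":-0.08,"ax":0.012,"ay":0.011,"az":0,"grip":1},{"tx":0.004,"ty":-0.005,"tz":-0.11,"ax":0.012,"ay":0.011,"az":0,"grip":1},{"tx":0.004,"ty":-0.005,"tz":-0.11,"ax":0.012,"ay":0.011,"az":0,"grip":1}]'
python3 - <<'E'
from h import *
D,N=insert([.4919,-.4187],bz=.065,back=.018,side=.002); E=D+N@[-.14,0,0]; plan([(E,N)])
E
```

```text
clock: 26.92
eef_pos: [0.5282, 0.1286, 0.2891]
tool_rot: [-1.861, 2.509, -0.007]
ft_force: [-0.5, -0.6, 0.5]
gripper_width: 0.0102
grip_force: 34.6
t [0.444, -0.17, -0.007] a [0.289, -1.181, 0.434] rows 11.4
```

```bash
python3 -m handwheel '[{"tx":0.444,"ty":-0.17,"tz":-0.007,"ax":0.289,"ay":-1.181,"az":0.434,"grip":1},{"tx":0.444,"ty":-0.17,"tz":-0.007,"ax":0.289,"ay":-1.181,"az":0.434,"grip":1},{"tx":0.444,"ty":-0.17,"tz":-0.007,"ax":0.289,"ay":-1.181,"az":0.434,"grip":1},{"tx":0.444,"ty":-0.17,"tz":-0.007,"ax":0.289,"ay":-1.181,"az":0.434,"grip":1},{"tx":0.444,"ty":-0.17,"tz":-0.007,"ax":0.289,"ay":-1.181,"az":0.434,"grip":1},{"tx":0.444,"ty":-0.17,"tz":-0.007,"ax":0.289,"ay":-1.181,"az":0.434,"grip":1},{"tx":0.444,"ty":-0.17,"tz":-0.007,"ax":0.289,"ay":-1.181,"az":0.434,"grip":1},{"tx":0.444,"ty":-0.17,"tz":-0.007,"ax":0.289,"ay":-1.181,"az":0.434,"grip":1},{"tx":0.444,"ty":-0.17,"tz":-0.007,"ax":0.289,"ay":-1.181,"az":0.434,"grip":1},{"tx":0.444,"ty":-0.17,"tz":-0.007,"ax":0.289,"ay":-1.181,"az":0.434,"grip":1},{"tx":0.444,"ty":-0.17,"tz":-0.007,"ax":0.289,"ay":-1.181,"az":0.434,"grip":1},{"tx":0.444,"ty":-0.17,"tz":-0.007,"ax":0.289,"ay":-1.181,"az":0.434,"grip":1},{"tx":0.444,"ty":-0.17,"tz":-0.007,"ax":0.289,"ay":-1.181,"az":0.434,"grip":1},{"tx":0.444,"ty":-0.17,"tz":-0.007,"ax":0.289,"ay":-1.181,"az":0.434,"grip":1},{"tx":0.444,"ty":-0.17,"tz":-0.007,"ax":0.289,"ay":-1.181,"az":0.434,"grip":1},{"tx":0.444,"ty":-0.17,"tz":-0.007,"ax":0.289,"ay":-1.181,"az":0.434,"grip":1}]'
python3 - <<'E'
from h import *
s=state(); M=R.from_rotvec(s["tool_rot"]).as_matrix(); p=np.array(s["eef_pos"])-.034*M[:,2]+.111*M[:,0]
print("butt rel pot",(p-[.4919,-.4187,0]).round(4),"axis",(-M[:,0]).round(3))
D,N=insert([.4919,-.4187],bz=.065,back=.018,side=.002); plan([(D,N)])
E
```

```text
clock: 28.25
eef_pos: [0.5588, -0.3451, 0.2871]
tool_rot: [-0.752, 1.823, 0.525]
ft_force: [0.8, -0.8, 0.7]
gripper_width: 0.0102
grip_force: 34.6
butt rel pot [0.0162 0.0234 0.1956] axis [0.256 0.249 0.934]
t [0.134, -0.003, 0.002] a [0.003, -0.015, -0.005] rows 3.2
```

```bash
python3 -m handwheel '[{"tx":0.04,"ty":-0.003,"tz":0.002,"ax":0,"ay":0,"az":0,"grip":1},{"tx":0.08,"ty":-0.003,"tz":0.002,"ax":0,"ay":0,"az":0,"grip":1},{"tx":0.12,"ty":-0.003,"tz":0.002,"ax":0,"ay":0,"az":0,"grip":1},{"tx":0.128,"ty":-0.003,"tz":0.002,"ax":0,"ay":0,"az":0,"grip":1},{"tx":0.128,"ty":-0.003,"tz":0.002,"ax":0,"ay":0,"az":0,"grip":1},{"tx":0.128,"ty":-0.003,"tz":0.002,"ax":0,"ay":0,"az":0,"grip":0.7},{"tx":0.128,"ty":-0.003,"tz":0.002,"ax":0,"ay":0,"az":0,"grip":0.7},{"tx":0.128,"ty":-0.003,"tz":0.002,"ax":0,"ay":0,"az":0,"grip":0.7},{"tx":0.128,"ty":-0.003,"tz":0.002,"ax":0,"ay":0,"az":0,"grip":0.7},{"tx":0.128,"ty":-0.003,"tz":0,"ax":0,"ay":0,"az":0,"grip":0.7},{"tx":0.128,"ty":-0.003,"tz":-0.04,"ax":0,"ay":0,"az":0,"grip":0.7},{"tx":0.128,"ty":-0.003,"tz":-0.08,"ax":0,"ay":0,"az":0,"grip":0.7},{"tx":0.11,"ty":-0.003,"tz":-0.11,"ax":0,"ay":0,"az":0,"grip":0.7},{"tx":0.07,"ty":-0.003,"tz":-0.13,"ax":0,"ay":0,"az":0,"grip":0.7},{"tx":0.03,"ty":-0.003,"tz":-0.14,"ax":0,"ay":0,"az":0,"grip":0.7},{"tx":0.03,"ty":-0.003,"tz":-0.14,"ax":0,"ay":0,"az":0,"grip":0.7}]'
python3 - <<'E'
from h import *
Mp=down(np.radians(-106.9)); g=grip(0,.113)
plan([(g+[0,0,.12],Mp)])
for c in ("scene","side"):
    im=read_camera(c); cv2.imwrite(f"pics/{c}_b4.png",im)
    for m in regions_of(c,"brush1"):
        if m["p"]>.2: y,x=np.nonzero(m["pixels"]); print(c,round(m["p"],2),len(x),x.min(),x.max(),y.min(),y.max())
E
```

```text
clock: 29.58
eef_pos: [0.4608, -0.4496, 0.3168]
tool_rot: [-0.76, 1.823, 0.51]
ft_force: [-0.1, -0.0, 2.9]
gripper_width: 0.0257
grip_force: 0.0
t [-0.023, 0.404, 0.456] a [-0.301, 1.173, -0.426] rows 14.6
scene 0.76 127 329 378 197 202
scene 0.73 3145 211 281 251 321
scene 0.72 116 368 399 172 194
scene 0.6 33 167 171 192 212
scene 0.59 137 226 251 174 206
scene 0.54 71 160 164 197 217
side 0.72 323 353 401 249 293
side 0.56 27 323 327 118 131
side 0.52 112 361 407 176 189
side 0.5 189 315 337 210 245
side 0.41 3 322 322 126 128
```

```bash
python3 -m handwheel '[{"tx":-0.023,"ty":0.404,"tz":0.456,"ax":-0.301,"ay":1.173,"az":-0.426,"grip":0.7},{"tx":-0.023,"ty":0.404,"tz":0.456,"ax":-0.301,"ay":1.173,"az":-0.426,"grip":0.7},{"tx":-0.023,"ty":0.404,"tz":0.456,"ax":-0.301,"ay":1.173,"az":-0.426,"grip":0.7},{"tx":-0.023,"ty":0.404,"tz":0.456,"ax":-0.301,"ay":1.173,"az":-0.426,"grip":0.7},{"tx":-0.023,"ty":0.404,"tz":0.456,"ax":-0.301,"ay":1.173,"az":-0.426,"grip":0.7},{"tx":-0.023,"ty":0.404,"tz":0.456,"ax":-0.301,"ay":1.173,"az":-0.426,"grip":0.7},{"tx":-0.023,"ty":0.404,"tz":0.456,"ax":-0.301,"ay":1.173,"az":-0.426,"grip":0.7},{"tx":-0.023,"ty":0.404,"tz":0.456,"ax":-0.301,"ay":1.173,"az":-0.426,"grip":0.7},{"tx":-0.023,"ty":0.404,"tz":0.456,"ax":-0.301,"ay":1.173,"az":-0.426,"grip":0.7},{"tx":-0.023,"ty":0.404,"tz":0.456,"ax":-0.301,"ay":1.173,"az":-0.426,"grip":0.7},{"tx":-0.023,"ty":0.404,"tz":0.456,"ax":-0.301,"ay":1.173,"az":-0.426,"grip":0.7},{"tx":-0.023,"ty":0.404,"tz":0.456,"ax":-0.301,"ay":1.173,"az":-0.426,"grip":0.7},{"tx":-0.023,"ty":0.404,"tz":0.456,"ax":-0.301,"ay":1.173,"az":-0.426,"grip":0.7},{"tx":-0.023,"ty":0.404,"tz":0.456,"ax":-0.301,"ay":1.173,"az":-0.426,"grip":0.7},{"tx":-0.023,"ty":0.404,"tz":0.456,"ax":-0.301,"ay":1.173,"az":-0.426,"grip":0.7},{"tx":-0.023,"ty":0.404,"tz":0.456,"ax":-0.301,"ay":1.173,"az":-0.426,"grip":0.7},{"tx":-0.023,"ty":0.404,"tz":0.456,"ax":-0.301,"ay":1.173,"az":-0.426,"grip":0.7},{"tx":-0.023,"ty":0.404,"tz":0.456,"ax":-0.301,"ay":1.173,"az":-0.426,"grip":0.7}]'
python3 -m handwheel '[{"tx":0.004,"ty":-0.005,"tz":0.04,"ax":0.012,"ay":0.011,"az":0,"grip":0.7},{"tx":0.004,"ty":-0.005,"tz":0.08,"ax":0.012,"ay":0.011,"az":0,"grip":0.7},{"tx":0.004,"ty":-0.005,"tz":0.12,"ax":0.012,"ay":0.011,"az":0,"grip":0.7},{"tx":0.004,"ty":-0.005,"tz":0.153,"ax":0.012,"ay":0.011,"az":0,"grip":0.7},{"tx":0.004,"ty":-0.005,"tz":0.153,"ax":0.012,"ay":0.011,"az":0,"grip":0.7},{"tx":0.004,"ty":-0.005,"tz":0.153,"ax":0.012,"ay":0.011,"az":0,"grip":1},{"tx":0.004,"ty":-0.005,"tz":0.153,"ax":0.012,"ay":0.011,"az":0,"grip":1},{"tx":0.004,"ty":-0.005,"tz":0.153,"ax":0.012,"ay":0.011,"az":0,"grip":1},{"tx":0.004,"ty":-0.005,"tz":0.153,"ax":0.012,"ay":0.011,"az":0,"grip":1},{"tx":0.004,"ty":-0.005,"tz":0.153,"ax":0.012,"ay":0.011,"az":0,"grip":1},{"tx":0.004,"ty":-0.005,"tz":0.12,"ax":0.012,"ay":0.011,"az":0,"grip":1},{"tx":0.004,"ty":-0.005,"tz":0.08,"ax":0.012,"ay":0.011,"az":0,"grip":1},{"tx":0.004,"ty":-0.005,"tz":0.04,"ax":0.012,"ay":0.011,"az":0,"grip":1},{"tx":0.004,"ty":-0.005,"tz":0,"ax":0.012,"ay":0.011,"az":0,"grip":1},{"tx":0.004,"ty":-0.005,"tz":-0.04,"ax":0.012,"ay":0.011,"az":0,"grip":1},{"tx":0.004,"ty":-0.005,"tz":-0.08,"ax":0.012,"ay":0.011,"az":0,"grip":1},{"tx":0.004,"ty":-0.005,"tz":-0.11,"ax":0.012,"ay":0.011,"az":0,"grip":1},{"tx":0.004,"ty":-0.005,"tz":-0.11,"ax":0.012,"ay":0.011,"az":0,"grip":1}]'
python3 - <<'E'
from h import *
D,N=insert([.4919,-.4187],bz=.07,back=.02,side=.008); E=D+N@[-.14,0,0]; plan([(E,N)])
E
```

```text
clock: 31.28
eef_pos: [0.4802, 0.1462, 0.1684]
tool_rot: [-1.876, 2.52, 0.026]
ft_force: [-0.1, -0.4, 0.7]
gripper_width: 0.0259
grip_force: 0.0
clock: 32.78
eef_pos: [0.4889, 0.1388, 0.2889]
tool_rot: [-1.861, 2.509, -0.007]
ft_force: [0.3, -0.0, 0.4]
gripper_width: 0.0104
grip_force: 34.6
t [0.441, -0.204, -0.011] a [0.29, -1.181, 0.434] rows 11.7
```

```bash
python3 -m handwheel '[{"tx":0.441,"ty":-0.204,"tz":-0.011,"ax":0.29,"ay":-1.181,"az":0.434,"grip":1},{"tx":0.441,"ty":-0.204,"tz":-0.011,"ax":0.29,"ay":-1.181,"az":0.434,"grip":1},{"tx":0.441,"ty":-0.204,"tz":-0.011,"ax":0.29,"ay":-1.181,"az":0.434,"grip":1},{"tx":0.441,"ty":-0.204,"tz":-0.011,"ax":0.29,"ay":-1.181,"az":0.434,"grip":1},{"tx":0.441,"ty":-0.204,"tz":-0.011,"ax":0.29,"ay":-1.181,"az":0.434,"grip":1},{"tx":0.441,"ty":-0.204,"tz":-0.011,"ax":0.29,"ay":-1.181,"az":0.434,"grip":1},{"tx":0.441,"ty":-0.204,"tz":-0.011,"ax":0.29,"ay":-1.181,"az":0.434,"grip":1},{"tx":0.441,"ty":-0.204,"tz":-0.011,"ax":0.29,"ay":-1.181,"az":0.434,"grip":1},{"tx":0.441,"ty":-0.204,"tz":-0.011,"ax":0.29,"ay":-1.181,"az":0.434,"grip":1},{"tx":0.441,"ty":-0.204,"tz":-0.011,"ax":0.29,"ay":-1.181,"az":0.434,"grip":1},{"tx":0.441,"ty":-0.204,"tz":-0.011,"ax":0.29,"ay":-1.181,"az":0.434,"grip":1},{"tx":0.441,"ty":-0.204,"tz":-0.011,"ax":0.29,"ay":-1.181,"az":0.434,"grip":1},{"tx":0.441,"ty":-0.204,"tz":-0.011,"ax":0.29,"ay":-1.181,"az":0.434,"grip":1},{"tx":0.441,"ty":-0.204,"tz":-0.011,"ax":0.29,"ay":-1.181,"az":0.434,"grip":1},{"tx":0.441,"ty":-0.204,"tz":-0.011,"ax":0.29,"ay":-1.181,"az":0.434,"grip":1},{"tx":0.441,"ty":-0.204,"tz":-0.011,"ax":0.29,"ay":-1.181,"az":0.434,"grip":1}]'
python3 - <<'E'
from h import *
s=state(); M=R.from_rotvec(s["tool_rot"]).as_matrix(); p=np.array(s["eef_pos"])-.034*M[:,2]+.113*M[:,0]
print("butt rel pot",(p-[.4919,-.4187,0]).round(4),"axis",(-M[:,0]).round(3))
D,N=insert([.4919,-.4187],bz=.07,back=.02,side=.008); plan([(D,N)])
sc=read_camera("scene"); sd=read_camera("side")
a=cv2.resize(sc[150:250,110:210],(400,400),interpolation=cv2.INTER_CUBIC); b=cv2.resize(sd[90:170,285:365],(400,400),interpolation=cv2.INTER_CUBIC)
cv2.imwrite("pics/ins9.png",np.hstack([a,b]))
E
```

```text
clock: 34.12
eef_pos: [0.5531, -0.343, 0.2908]
tool_rot: [-0.751, 1.822, 0.525]
ft_force: [0.4, 0.6, -0.4]
gripper_width: 0.0103
grip_force: 34.6
butt rel pot [0.01   0.0252 0.1973] axis [0.255 0.248 0.935]
t [0.132, -0.003, 0.002] a [0.002, -0.015, -0.005] rows 3.2
```

View pics/ins9.png

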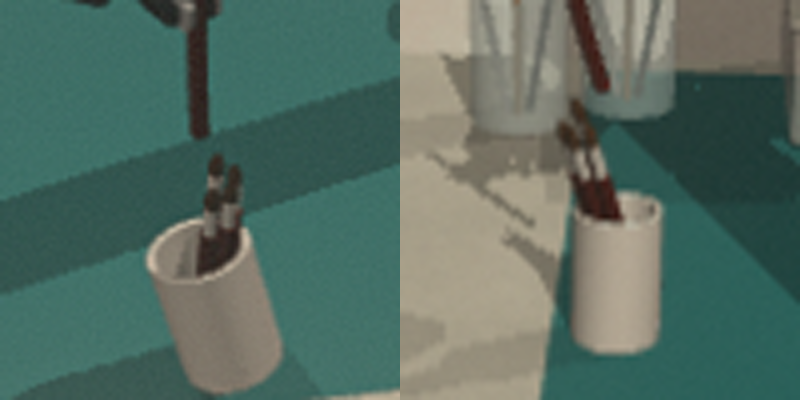

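Both views show three or four brushes leaning together in the pot, tips at scene (165,192), with free room on the left of the mouth. The held butt is above the mouth. I'll insert the last brush.

```bash
python3 -m handwheel '[{"tx":0.04,"ty":-0.003,"tz":0.002,"ax":0,"ay":0,"az":0,"grip":1},{"tx":0.08,"ty":-0.003,"tz":0.002,"ax":0,"ay":0,"az":0,"grip":1},{"tx":0.12,"ty":-0.003,"tz":0,"ax":0,"ay":0,"az":0,"grip":1},{"tx":0.126,"ty":-0.003,"tz":0,"ax":0,"ay":0,"az":0,"grip":1},{"tx":0.126,"ty":-0.003,"tz":0,"ax":0,"ay":0,"az":0,"grip":1},{"tx":0.126,"ty":-0.003,"tz":0,"ax":0,"ay":0,"az":0,"grip":0.7},{"tx":0.126,"ty":-0.003,"tz":0,"ax":0,"ay":0,"az":0,"grip":0.7},{"tx":0.126,"ty":-0.003,"tz":0,"ax":0,"ay":0,"az":0,"grip":0.7},{"tx":0.126,"ty":-0.003,"tz":0,"ax":0,"ay":0,"az":0,"grip":0.7},{"tx":0.126,"ty":-0.003,"tz":0,"ax":0,"ay":0,"az":0,"grip":0.7},{"tx":0.126,"ty":-0.003,"tz":-0.04,"ax":0,"ay":0,"az":0,"grip":0.7},{"tx":0.126,"ty":-0.003,"tz":-0.08,"ax":0,"ay":0,"az":0,"grip":0.7},{"tx":0.11,"ty":-0.003,"tz":-0.11,"ax":0,"ay":0,"az":0,"grip":0.7},{"tx":0.07,"ty":-0.003,"tz":-0.13,"ax":0,"ay":0,"az":0,"grip":0.7},{"tx":0.03,"ty":-0.003,"tz":-0.14,"ax":0,"ay":0,"az":0,"grip":0.7},{"tx":0.03,"ty":-0.003,"tz":-0.14,"ax":0,"ay":0,"az":0,"grip":0.7}]'
python3 - <<'E'
from h import *
for c in ("scene","side"):
    im=read_camera(c); cv2.imwrite(f"pics/{c}_b5.png",im)
    for m in regions_of(c,"brush1"):
        if m["p"]>.2: y,x=np.nonzero(m["pixels"]); print(c,round(m["p"],2),len(x),x.min(),x.max(),y.min(),y.max())
jar,e=cylfit("jar",.025,.044,np.array([.47,-.13])); print("jar",jar.round(4),e)
# view pose: over the midpoint jar-scanner
plan([((.53,-.11,.27),down(np.radians(-106.9)))])
E
```

```text
clock: 35.55
eef_pos: [0.4554, -0.4463, 0.321]
tool_rot: [-0.761, 1.822, 0.509]
ft_force: [0.3, 0.4, 2.8]
gripper_width: 0.0259
grip_force: 0.0
scene 0.65 181 226 252 173 207
scene 0.61 162 365 400 171 196
scene 0.52 50 159 163 201 218
scene 0.39 81 164 168 196 215
side 0.86 243 355 401 252 293
side 0.57 53 322 327 117 133
side 0.57 116 360 407 176 189
side 0.45 30 319 323 118 132Traceback (most recent call last):
  File "<stdin>", line 6, in <module>
  File "h.py", line 36, in cylfit
    best=min((m for m in ms if m["p"]>.2),key=lambda m:np.linalg.norm(np.array(m["location"])-proj(c,[*x0,z0+h/2],i)[0]))
ValueError: min() iterable argument is empty
```

```bash
python3 - <<'E'
from h import *
plan([((.53,-.20,.28),down(np.radians(-106.9)))])
E
```

```text
t [-0.05, 0.12, 0.223] a [-0.288, 1.186, -0.434] rows 10.4
```

```bash
python3 -m handwheel '[{"tx":-0.05,"ty":0.12,"tz":0.223,"ax":-0.288,"ay":1.186,"az":-0.434,"grip":0.7},{"tx":-0.05,"ty":0.12,"tz":0.223,"ax":-0.288,"ay":1.186,"az":-0.434,"grip":0.7},{"tx":-0.05,"ty":0.12,"tz":0.223,"ax":-0.288,"ay":1.186,"az":-0.434,"grip":0.7},{"tx":-0.05,"ty":0.12,"tz":0.223,"ax":-0.288,"ay":1.186,"az":-0.434,"grip":0.7},{"tx":-0.05,"ty":0.12,"tz":0.223,"ax":-0.288,"ay":1.186,"az":-0.434,"grip":0.7},{"tx":-0.05,"ty":0.12,"tz":0.223,"ax":-0.288,"ay":1.186,"az":-0.434,"grip":0.7},{"tx":-0.05,"ty":0.12,"tz":0.223,"ax":-0.288,"ay":1.186,"az":-0.434,"grip":0.7},{"tx":-0.05,"ty":0.12,"tz":0.223,"ax":-0.288,"ay":1.186,"az":-0.434,"grip":0.7},{"tx":-0.05,"ty":0.12,"tz":0.223,"ax":-0.288,"ay":1.186,"az":-0.434,"grip":0.7},{"tx":-0.05,"ty":0.12,"tz":0.223,"ax":-0.288,"ay":1.186,"az":-0.434,"grip":0.3},{"tx":-0.05,"ty":0.12,"tz":0.223,"ax":-0.288,"ay":1.186,"az":-0.434,"grip":0},{"tx":-0.05,"ty":0.12,"tz":0.223,"ax":-0.288,"ay":1.186,"az":-0.434,"grip":0},{"tx":-0.05,"ty":0.12,"tz":0.223,"ax":-0.288,"ay":1.186,"az":-0.434,"grip":0},{"tx":-0.05,"ty":0.12,"tz":0.223,"ax":-0.288,"ay":1.186,"az":-0.434,"grip":0}]'
python3 - <<'E'
from h import *
i=camera_info("wrist"); im=read_camera("wrist"); cv2.imwrite("pics/wrist10.png",im); np.save("wi10.npy",i["world_from_camera"])
for nme,z in [("jar",.044),("jar_label",.016),("scanner",0),("scanner",.004),("pot",0)]:
    for m in regions_of("wrist",nme) if nme=="jar" else landmark_of("wrist",nme):
        if m["p"]>.25: print(nme,z,round(m["p"],2),np.round(m["location"],1),onz("wrist",m["location"],z,i)[:2].round(4))
hsv=cv2.cvtColor(im,cv2.COLOR_BGR2HSV)
# cap-top white strip near the jar, white square outline on the plate
def rect(x,y,r): return im[max(0,y-r):y+r,max(0,x-r):x+r]
ms=[m for m in regions_of("wrist","jar") if m["p"]>.25]
for m in ms:
    g=cv2.cvtColor(im,cv2.COLOR_BGR2GRAY); w=m["pixels"]&(g>150); y,x=np.nonzero(w); Y,X=np.nonzero(m["pixels"])
    P=np.array([onz("wrist",(a,b),.044,i)[:2] for a,b in zip(x,y)]); 
    print("jar mask",X.min(),X.max(),Y.min(),Y.max(),"white n",len(x), P.mean(0).round(4) if len(x) else None)
E
```

```text
clock: 37.12
eef_pos: [0.53, -0.2002, 0.2801]
tool_rot: [1.87, -2.524, 0.003]
ft_force: [0.2, -0.6, -0.1]
gripper_width: 0.0839
grip_force: 0.0
jar 0.044 0.59 [351.  215.9] [ 0.5141 -0.1273]
jar_label 0.016 0.75 [335.1 215.4] [ 0.5365 -0.1251]
scanner 0 0.73 [260.5 196.2] [ 0.6361 -0.1815]
scanner 0.004 0.73 [260.5 196.2] [ 0.6349 -0.1823]
pot 0 0.48 [364.5 311.5] [0.5382 0.0593]
jar mask 335 370 194 233 white n 91 [ 0.5241 -0.1245]
```

View pics/wrist10.png

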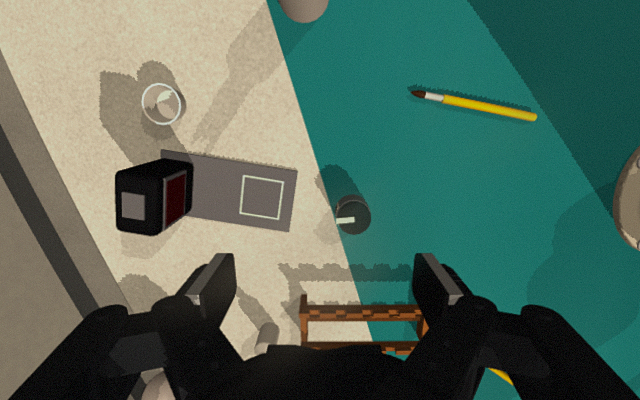

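The view shows the jar's cap at (353,215), with its strip pointing left to (338,220). The scanner square is centred at (262,198) with the block to its left at (155,195), and the rack is empty. The jar has been knocked about 45 mm since the first look, so I'll measure jar and scanner precisely here.

```bash
cat > jm.py <<'E'
from h import *
def jarfit(im,i,ms,z0=0):
    m=max(ms,key=lambda m:m["p"]); Y,X=np.nonzero(m["pixels"]); o=np.array([X.min(),X.max()+1,Y.min(),Y.max()+1])
    th=np.linspace(0,2*np.pi,90); C=np.c_[np.cos(th),np.sin(th)]
    def f(p):
        P=np.vstack([np.c_[C*r+p,np.full(90,z+z0)] for r,z in((.025,0),(.025,.032),(.0235,.032),(.0235,.044))]); u=proj("wrist",P,i)+.5
        return np.r_[u[:,0].min(),u[:,0].max(),u[:,1].min(),u[:,1].max()]-o
    c0=onz("wrist",m["location"],z0+.03,i)[:2]; s=least_squares(f,c0); c=s.x
    g=cv2.cvtColor(im,cv2.COLOR_BGR2GRAY); k=cv2.dilate(m["pixels"].astype(np.uint8),np.ones((3,3)))>0
    y,x=np.nonzero(k); v=g[y,x].astype(float)
    P=np.array([onz("wrist",(a,b),z0+.044,i)[:2]-c for a,b in zip(x,y)]); r=np.hypot(*P.T)
    thr=np.median(v[r<.02])+60; w=(r>.004)&(r<.021)&(v>thr); q=P[w]; a=np.arctan2(*q.mean(0)[::-1])
    print("jar",c.round(4),"res",s.fun.round(1),"white",w.sum(),"label yaw deg",round(np.degrees(a),1),"mean",q.mean(0).round(4)); return c,a
if __name__=="__main__":
    i=camera_info("wrist"); im=read_camera("wrist"); jarfit(im,i,regions_of("wrist","jar"))
    g=cv2.cvtColor(im,cv2.COLOR_BGR2GRAY)[165:232,228:296]; v=(g>np.median(g[20:50,20:50])+45).astype(np.uint8)
    n,l,st,ce=cv2.connectedComponentsWithStats(v,connectivity=8)
    for k in range(1,n):
        if st[k,4]<30: continue
        y,x=np.nonzero(l==k); h=cv2.convexHull(np.c_[x+228,y+165].astype(np.int32)); b=cv2.boxPoints(cv2.minAreaRect(h))
        q=cv2.approxPolyDP(h,5,True)[:,0]; P=np.array([onz("wrist",p,.004,i)[:2] for p in q])
        print(st[k],"corners",q.tolist(),P.round(4).tolist(),"ctr",P.mean(0).round(4),"sides",np.linalg.norm(P-np.roll(P,1,0),axis=1).round(4),np.degrees(np.arctan2(*(P-np.roll(P,1,0)).T[::-1])).round(1))
E
python3 jm.py
```

```text
jar [ 0.5121 -0.1221] res [-0.   0.  -0.7  0.7] white 75 label yaw deg -10.0 mean [ 0.0117 -0.0021]
[42  0 26  5 66] corners [[295, 168], [270, 165]] [[0.5725, -0.2082], [0.6058, -0.223]] ctr [ 0.5892 -0.2156] sides [0.0364 0.0364] [156. -24.]
[ 11  10  45  46 325] corners [[283, 182], [278, 220], [239, 213], [244, 175]] [[0.596, -0.1937], [0.6226, -0.1401], [0.6756, -0.1679], [0.6472, -0.2204]] ctr [ 0.6354 -0.1805] sides [0.0578 0.0599 0.0599 0.0596] [ 152.5   63.6  -27.7 -118.4]
[ 61  24   7  43 154] corners [[289, 231], [295, 189], [295, 231]] [[0.6123, -0.1182], [0.5824, -0.1785], [0.6035, -0.1156]] ctr [ 0.5994 -0.1374] sides [0.0092 0.0673 0.0664] [ -16.9 -116.4   71.5]
[  0  58  53   9 247] corners [[280, 231], [228, 231], [228, 223]] [[0.6256, -0.1223], [0.7028, -0.1456], [0.6978, -0.1578]] ctr [ 0.6754 -0.1419] sides [0.0805 0.0806 0.0132] [ 153.8  -16.8 -112.1]
```

```bash
python3 - <<'E'
from h import *
P=down(np.radians(-100)); Q=down(np.radians(-117.5))
plan([((.512,-.122,.12),P),((.512,-.122,-.005),P),((.512,-.122,-.02),P),((.512,-.122,.10),P),((.6354,-.1805,.10),Q)])
E
```

```text
t [-0.07, 0.041, 0.16] a [-0.002, -0.003, -0.122] rows 4.3
t [0.0, 0.0, 0.125] a [0.0, 0.0, 0.0] rows 3.0
t [0.0, 0.0, 0.015] a [0.0, 0.0, 0.0] rows 0.4
t [0.0, 0.0, -0.12] a [0.0, 0.0, 0.0] rows 2.9
t [0.036, -0.132, 0.0] a [0.0, 0.0, 0.305] rows 3.3
```

```bash
python3 -m handwheel '[{"tx":-0.07,"ty":0.041,"tz":0.1,"ax":0,"ay":0,"az":-0.122,"grip":0},{"tx":-0.07,"ty":0.041,"tz":0.1,"ax":0,"ay":0,"az":-0.122,"grip":0},{"tx":-0.07,"ty":0.041,"tz":0.13,"ax":0,"ay":0,"az":-0.122,"grip":0},{"tx":-0.07,"ty":0.041,"tz":0.16,"ax":0,"ay":0,"az":-0.122,"grip":0},{"tx":-0.07,"ty":0.041,"tz":0.16,"ax":0,"ay":0,"az":-0.122,"grip":0},{"tx":-0.07,"ty":0.041,"tz":0.16,"ax":0,"ay":0,"az":-0.122,"grip":0},{"tx":-0.07,"ty":0.041,"tz":0.16,"ax":0,"ay":0,"az":-0.122,"grip":0}]'
python3 - <<'E'
from jm import *
i=camera_info("wrist"); im=read_camera("wrist"); cv2.imwrite("pics/w11.png",im); ms=[m for m in regions_of("wrist","jar") if m["p"]>.2]
print([(round(m["p"],2),np.round(m["location"])) for m in ms]); c,a=jarfit(im,i,ms)
plan([((*c,-.005),down(a-np.radians(90)))])
E
```

```text
clock: 38.15
eef_pos: [0.5115, -0.122, 0.1204]
tool_rot: [2.02, -2.403, 0.005]
ft_force: [0.1, -0.2, 0.9]
gripper_width: 0.0854
grip_force: 0.0
[(0.69, array([324., 201.]))]
jar [ 0.5124 -0.1225] res [ 0.9 -0.9 -1.3  1.2] white 218 label yaw deg -7.0 mean [ 0.0117 -0.0014]
t [-0.0, 0.001, 0.127] a [-0.005, -0.003, -0.051] rows 3.1
```

```bash
python3 -m handwheel '[{"tx":0,"ty":0.001,"tz":0.035,"ax":0,"ay":0,"az":0,"grip":0},{"tx":0,"ty":0.001,"tz":0.07,"ax":0,"ay":0,"az":0,"grip":0},{"tx":0,"ty":0.001,"tz":0.1,"ax":0,"ay":0,"az":0,"grip":0},{"tx":0,"ty":0.001,"tz":0.115,"ax":0,"ay":0,"az":0,"grip":0},{"tx":0,"ty":0.001,"tz":0.125,"ax":0,"ay":0,"az":0,"grip":0},{"tx":0,"ty":0.001,"tz":0.125,"ax":0,"ay":0,"az":0,"grip":0}]'
python3 -m handwheel '[{"tx":0,"ty":0,"tz":0.005,"ax":0,"ay":0,"az":0,"grip":0},{"tx":0,"ty":0,"tz":0.01,"ax":0,"ay":0,"az":0,"grip":0},{"tx":0,"ty":0,"tz":0.014,"ax":0,"ay":0,"az":0,"grip":0},{"tx":0,"ty":0,"tz":0.014,"ax":0,"ay":0,"az":0,"grip":0}]'
```

```text
clock: 38.75
eef_pos: [0.5108, -0.1223, -0.0054]
tool_rot: [2.019, -2.405, 0.004]
ft_force: [0.6, -0.7, 0.6]
gripper_width: 0.0853
grip_force: 0.0
clock: 39.08
eef_pos: [0.5107, -0.1219, -0.0189]
tool_rot: [2.02, -2.405, 0.005]
ft_force: [0.6, -1.5, 0.7]
gripper_width: 0.0853
grip_force: 0.0
```

Free motion to TCP z = −0.019 with no contact confirms the fingers are shorter than stated. Closing and lifting the jar.

```bash
python3 -m handwheel '[{"tx":0,"ty":0,"tz":0,"ax":0,"ay":0,"az":0,"grip":0.3},{"tx":0,"ty":0,"tz":0,"ax":0,"ay":0,"az":0,"grip":0.35},{"tx":0,"ty":0,"tz":0,"ax":0,"ay":0,"az":0,"grip":0.6},{"tx":0,"ty":0,"tz":0,"ax":0,"ay":0,"az":0,"grip":0.6},{"tx":0,"ty":0,"tz":0,"ax":0,"ay":0,"az":0,"grip":0.6},{"tx":0,"ty":0,"tz":0,"ax":0,"ay":0,"az":0,"grip":0.6},{"tx":0,"ty":0,"tz":0,"ax":0,"ay":0,"az":0,"grip":0.6}]' 35
python3 -m handwheel '[{"tx":0,"ty":0,"tz":-0.02,"ax":0,"ay":0,"az":0,"grip":0.6},{"tx":0,"ty":0,"tz":-0.05,"ax":0,"ay":0,"az":0,"grip":0.6},{"tx":0,"ty":0,"tz":-0.09,"ax":0,"ay":0,"az":0,"grip":0.6},{"tx":0,"ty":0,"tz":-0.12,"ax":0,"ay":0,"az":0,"grip":0.6},{"tx":0,"ty":0,"tz":-0.12,"ax":0,"ay":0,"az":0,"grip":0.6},{"tx":0,"ty":0,"tz":-0.12,"ax":0,"ay":0,"az":0,"grip":0.6}]'
python3 - <<'E'
from jm import *
i=camera_info("wrist"); im=read_camera("wrist"); ms=[m for m in regions_of("wrist","jar") if m["p"]>.2]
s=state(); z0=s["eef_pos"][2]+.019; print([round(m["p"],2) for m in ms],z0)
c,a=jarfit(im,i,ms,z0)
M=R.from_rotvec(s["tool_rot"]).as_matrix(); yaw=np.arctan2(M[1,0],M[0,0]); off=M[:2,:2].T@(c-s["eef_pos"][:2]); print("tool yaw",np.degrees(yaw),"off",off)
Q=down(yaw+np.radians(-27.5)-a)
for o in ((0,0),off):
    t=np.array([.6354,-.1805])-Q[:2,:2]@o; plan([((*t,.10),Q),((*t,-.0145),Q)])
E
```

```text
clock: 39.67
eef_pos: [0.5111, -0.122, -0.0182]
tool_rot: [2.021, -2.405, 0.006]
ft_force: [-0.9, 0.7, 5.6]
gripper_width: 0.0487
grip_force: 36.5
clock: 40.17
eef_pos: [0.5116, -0.1214, 0.1025]
tool_rot: [-2.019, 2.404, -0.008]
ft_force: [-0.1, -0.4, -2.4]
gripper_width: 0.049
grip_force: 36.6
[0.82] 0.11876105251595932
jar [ 0.5128 -0.1209] res [ 1.7 -1.7 -1.2  0.9] white 848 label yaw deg -7.9 mean [ 0.0117 -0.0016]
tool yaw -99.95118971956245 off [-0.00098893 -0.0032283 ]
t [0.037, -0.134, -0.0] a [0.0, -0.003, 0.341] rows 3.3
t [0.0, 0.0, 0.114] a [0.0, 0.0, 0.0] rows 2.7
t [0.036, -0.131, -0.0] a [0.0, -0.003, 0.341] rows 3.3
t [0.0, 0.0, 0.114] a [0.0, 0.0, 0.0] rows 2.7
```

```bash
python3 -m handwheel '[{"tx":0.037,"ty":-0.132,"tz":0,"ax":0,"ay":0,"az":0.341,"grip":0.6},{"tx":0.037,"ty":-0.132,"tz":0,"ax":0,"ay":0,"az":0.341,"grip":0.6},{"tx":0.037,"ty":-0.132,"tz":0,"ax":0,"ay":0,"az":0.341,"grip":0.6},{"tx":0.037,"ty":-0.132,"tz":0,"ax":0,"ay":0,"az":0.341,"grip":0.6},{"tx":0.037,"ty":-0.132,"tz":0,"ax":0,"ay":0,"az":0.341,"grip":0.6},{"tx":0.037,"ty":-0.132,"tz":0,"ax":0,"ay":0,"az":0.341,"grip":0.6},{"tx":0.037,"ty":-0.132,"tz":0,"ax":0,"ay":0,"az":0.341,"grip":0.6}]'
python3 - <<'E'
from h import *
plan([((.635,-.1795,-.0125),down(np.radians(-119.5)))])
E
```

```text
clock: 40.85
eef_pos: [0.6329, -0.1804, 0.0998]
tool_rot: [1.582, -2.711, 0.002]
ft_force: [-0.6, 0.0, -0.1]
gripper_width: 0.0486
grip_force: 36.8
t [-0.002, -0.001, 0.112] a [0.001, -0.003, 0.001] rows 2.7
```

```bash
python3 -m handwheel '[{"tx":-0.002,"ty":-0.001,"tz":0.03,"ax":0,"ay":0,"az":0,"grip":0.6},{"tx":-0.002,"ty":-0.001,"tz":0.06,"ax":0,"ay":0,"az":0,"grip":0.6},{"tx":-0.002,"ty":-0.001,"tz":0.09,"ax":0,"ay":0,"az":0,"grip":0.6},{"tx":-0.002,"ty":-0.001,"tz":0.105,"ax":0,"ay":0,"az":0,"grip":0.6},{"tx":-0.002,"ty":-0.001,"tz":0.112,"ax":0,"ay":0,"az":0,"grip":0.6},{"tx":-0.002,"ty":-0.001,"tz":0.112,"ax":0,"ay":0,"az":0,"grip":0.6},{"tx":-0.002,"ty":-0.001,"tz":0.112,"ax":0,"ay":0,"az":0,"grip":0.6}]'
python3 -m handwheel '[{"tx":0,"ty":0,"tz":0,"ax":0,"ay":0,"az":0,"grip":0.35},{"tx":0,"ty":0,"tz":0,"ax":0,"ay":0,"az":0,"grip":0.25},{"tx":0,"ty":0,"tz":0,"ax":0,"ay":0,"az":0,"grip":0.15},{"tx":0,"ty":0,"tz":0,"ax":0,"ay":0,"az":0,"grip":0.1},{"tx":0,"ty":0,"tz":0,"ax":0,"ay":0,"az":0,"grip":0.1},{"tx":0,"ty":0,"tz":-0.03,"ax":0,"ay":0,"az":0,"grip":0.1},{"tx":0,"ty":0,"tz":-0.06,"ax":0,"ay":0,"az":0,"grip":0.1},{"tx":0,"ty":0,"tz":-0.1,"ax":0,"ay":0,"az":0,"grip":0.1},{"tx":0,"ty":0,"tz":-0.14,"ax":0,"ay":0,"az":0,"grip":0.1},{"tx":0,"ty":0,"tz":-0.16,"ax":0,"ay":0,"az":0,"grip":0.1},{"tx":0,"ty":0,"tz":-0.16,"ax":0,"ay":0,"az":0,"grip":0.1},{"tx":0,"ty":0,"tz":-0.16,"ax":0,"ay":0,"az":0,"grip":0.1}]'
cat > chk.py <<'E'
from jm import *
i=camera_info("wrist"); im=read_camera("wrist"); ms=[m for m in regions_of("wrist","jar") if m["p"]>.2]
print([(round(m["p"],2),np.round(m["location"])) for m in ms]); c,a=jarfit(im,i,ms,.004)
print("dist to spot",np.linalg.norm(c-[.6354,-.1805]),"angle err",np.degrees(a)+27.5)
lm=[m for m in landmark_of("wrist","scanner")][:1]; print([(m["p"],onz("wrist",m["location"],0,i)) for m in lm])
E
python3 chk.py
```

```text
clock: 41.43
eef_pos: [0.6365, -0.1798, -0.0094]
tool_rot: [-1.584, 2.713, -0.007]
ft_force: [0.5, 0.3, -0.2]
gripper_width: 0.0488
grip_force: 36.8
clock: 42.43
eef_pos: [0.6369, -0.1795, 0.1515]
tool_rot: [-1.582, 2.711, -0.008]
ft_force: [-0.3, -0.1, -1.7]
gripper_width: 0.0771
grip_force: 0.0
[(0.64, array([323., 192.]))]
jar [ 0.6392 -0.1805] res [ 0.5 -0.5 -0.6  0.6] white 184 label yaw deg -27.8 mean [ 0.0106 -0.0056]
dist to spot 0.0038417035296825887 angle err -0.3288807557059421
[]
```

```bash
python3 -m handwheel '[{"tx":0,"ty":0,"tz":0,"ax":0,"ay":0,"az":0,"grip":0.05},{"tx":0,"ty":0,"tz":0,"ax":0,"ay":0,"az":0,"grip":0},{"tx":0,"ty":0,"tz":0,"ax":0,"ay":0,"az":0,"grip":0},{"tx":0,"ty":0,"tz":0,"ax":0,"ay":0,"az":0,"grip":0},{"tx":0,"ty":0,"tz":0,"ax":0,"ay":0,"az":0,"grip":0},{"tx":0,"ty":0,"tz":0,"ax":0,"ay":0,"az":0,"grip":0},{"tx":0,"ty":0,"tz":0,"ax":0,"ay":0,"az":0,"grip":0},{"tx":0,"ty":0,"tz":0,"ax":0,"ay":0,"az":0,"grip":0},{"tx":0,"ty":0,"tz":0,"ax":0,"ay":0,"az":0,"grip":0},{"tx":0,"ty":0,"tz":0,"ax":0,"ay":0,"az":0,"grip":0},{"tx":0,"ty":0,"tz":0,"ax":0,"ay":0,"az":0,"grip":0},{"tx":0,"ty":0,"tz":0,"ax":0,"ay":0,"az":0,"grip":0},{"tx":0,"ty":0,"tz":0,"ax":0,"ay":0,"az":0,"grip":0},{"tx":0,"ty":0,"tz":0,"ax":0,"ay":0,"az":0,"grip":0},{"tx":0,"ty":0,"tz":0,"ax":0,"ay":0,"az":0,"grip":0},{"tx":0,"ty":0,"tz":0,"ax":0,"ay":0,"az":0,"grip":0}]'
python3 chk.py
python3 - <<'E'
from h import *
plan([((.638,-.180,-.013),down(np.radians(-119.5)))])
E
```

```text
clock: 43.92
eef_pos: [0.636, -0.1794, 0.1494]
tool_rot: [1.583, -2.713, 0.005]
ft_force: [0.4, 1.0, -0.0]
gripper_width: 0.0856
grip_force: 0.0
[(0.86, array([321., 192.]))]
jar [ 0.6397 -0.181 ] res [ 0.3 -0.3 -0.8  0.8] white 180 label yaw deg -26.9 mean [ 0.0105 -0.0053]
dist to spot 0.004310418981877313 angle err 0.6177498282490355
[(0.32, array([ 0.71061351, -0.34223001,  0.        ]))]
t [-0.001, -0.002, 0.162] a [-0.002, -0.002, 0.001] rows 3.9
```

Read-in is done: 4 mm off centre, under 1° off, and let go for over 1.5 s. Now picking the jar up again.

```bash
python3 -m handwheel '[{"tx":-0.001,"ty":-0.002,"tz":0.04,"ax":0,"ay":0,"az":0,"grip":0},{"tx":-0.001,"ty":-0.002,"tz":0.08,"ax":0,"ay":0,"az":0,"grip":0},{"tx":-0.001,"ty":-0.002,"tz":0.12,"ax":0,"ay":0,"az":0,"grip":0},{"tx":-0.001,"ty":-0.002,"tz":0.15,"ax":0,"ay":0,"az":0,"grip":0},{"tx":-0.001,"ty":-0.002,"tz":0.161,"ax":0,"ay":0,"az":0,"grip":0},{"tx":-0.001,"ty":-0.002,"tz":0.161,"ax":0,"ay":0,"az":0,"grip":0.3},{"tx":-0.001,"ty":-0.002,"tz":0.161,"ax":0,"ay":0,"az":0,"grip":0.35},{"tx":-0.001,"ty":-0.002,"tz":0.161,"ax":0,"ay":0,"az":0,"grip":0.6},{"tx":-0.001,"ty":-0.002,"tz":0.161,"ax":0,"ay":0,"az":0,"grip":0.6},{"tx":-0.001,"ty":-0.002,"tz":0.161,"ax":0,"ay":0,"az":0,"grip":0.6},{"tx":-0.001,"ty":-0.002,"tz":0.161,"ax":0,"ay":0,"az":0,"grip":0.6}]' 35
python3 -m handwheel '[{"tx":0,"ty":0,"tz":-0.03,"ax":0,"ay":0,"az":0,"grip":0.6},{"tx":0,"ty":0,"tz":-0.07,"ax":0,"ay":0,"az":0,"grip":0.6},{"tx":0,"ty":0,"tz":-0.11,"ax":0,"ay":0,"az":0,"grip":0.6},{"tx":0,"ty":0,"tz":-0.15,"ax":0,"ay":0,"az":0,"grip":0.6},{"tx":0,"ty":0,"tz":-0.19,"ax":0,"ay":0,"az":0,"grip":0.6},{"tx":0,"ty":0,"tz":-0.23,"ax":0,"ay":0,"az":0,"grip":0.6},{"tx":0,"ty":0,"tz":-0.25,"ax":0,"ay":0,"az":0,"grip":0.6},{"tx":0,"ty":0,"tz":-0.25,"ax":0,"ay":0,"az":0,"grip":0.6}]'
python3 - <<'E'
from h import *
plan([((.50,.25,.25),down(np.radians(-100)))])
E
```

```text
clock: 44.98
eef_pos: [0.6407, -0.1804, -0.0083]
tool_rot: [-1.582, 2.71, -0.011]
ft_force: [-0.5, 0.2, 6.5]
gripper_width: 0.0487
grip_force: 37.0
clock: 45.65
eef_pos: [0.6402, -0.1802, 0.2466]
tool_rot: [-1.579, 2.706, -0.018]
ft_force: [0.6, -0.5, -0.8]
gripper_width: 0.0491
grip_force: 36.8
t [-0.306, 0.334, -0.008] a [-0.015, -0.001, -0.34] rows 10.9
```

```bash
python3 -m handwheel '[{"tx":-0.306,"ty":0.334,"tz":-0.008,"ax":-0.015,"ay":0,"az":-0.34,"grip":0.6},{"tx":-0.306,"ty":0.334,"tz":-0.008,"ax":-0.015,"ay":0,"az":-0.34,"grip":0.6},{"tx":-0.306,"ty":0.334,"tz":-0.008,"ax":-0.015,"ay":0,"az":-0.34,"grip":0.6},{"tx":-0.306,"ty":0.334,"tz":-0.008,"ax":-0.015,"ay":0,"az":-0.34,"grip":0.6},{"tx":-0.306,"ty":0.334,"tz":-0.008,"ax":-0.015,"ay":0,"az":-0.34,"grip":0.6},{"tx":-0.306,"ty":0.334,"tz":-0.008,"ax":-0.015,"ay":0,"az":-0.34,"grip":0.6},{"tx":-0.306,"ty":0.334,"tz":-0.008,"ax":-0.015,"ay":0,"az":-0.34,"grip":0.6},{"tx":-0.306,"ty":0.334,"tz":-0.008,"ax":-0.015,"ay":0,"az":-0.34,"grip":0.6},{"tx":-0.306,"ty":0.334,"tz":-0.008,"ax":-0.015,"ay":0,"az":-0.34,"grip":0.6},{"tx":-0.306,"ty":0.334,"tz":-0.008,"ax":-0.015,"ay":0,"az":-0.34,"grip":0.6},{"tx":-0.306,"ty":0.334,"tz":-0.008,"ax":-0.015,"ay":0,"az":-0.34,"grip":0.6},{"tx":-0.306,"ty":0.334,"tz":-0.008,"ax":-0.015,"ay":0,"az":-0.34,"grip":0.6},{"tx":-0.306,"ty":0.334,"tz":-0.008,"ax":-0.015,"ay":0,"az":-0.34,"grip":0.6}]'
cat > tray.py <<'E'
from h import *
# tray outer rim fit (150 x 200, top z .026) to mask hulls of all cameras
obs=[]
for c in ("scene","side","wrist"):
    i=camera_info(c); read_camera(c)
    for m in regions_of(c,"tray")[:1]:
        y,x=np.nonzero(m["pixels"]); h=cv2.convexHull(np.c_[x,y].astype(np.int32))
        print(c,round(m["p"],2),len(x),x.min(),x.max(),y.min(),y.max(),"approx",cv2.approxPolyDP(h,6,True)[:,0].tolist())
        for l in landmark_of(c,"tray")[:1]: print("  lm",np.round(l["location"]),onz(c,l["location"],0,i)[:2].round(3))
        if c!="wrist": obs.append((c,i,h[:,0].astype(float)))
X=np.array([(a*.075,b*.1,z) for z in(0,.026) for a in(-1,1) for b in(-1,1)])
TH=np.linspace(0,2*np.pi,24,endpoint=False)
J=np.array([(sx*.027+.025*np.cos(t),.068+.025*np.sin(t),z) for sx in(-1,1) for z in(.004,.036,.048) for t in TH])
X=np.vstack([X])
def ext(pts): return np.array([(pts@v).max() for v in V])
V=np.array([(np.cos(t),np.sin(t)) for t in np.linspace(0,2*np.pi,36,endpoint=False)])
def f(p):
    c,s=np.cos(p[2]),np.sin(p[2]); W=np.c_[X[:,0]*c-X[:,1]*s+p[0],X[:,0]*s+X[:,1]*c+p[1],X[:,2]]
    return np.concatenate([ext(proj(k,W,i))-ext(h) for k,i,h in obs])
for y0 in (0,-.3,.3):
    s=least_squares(f,[.547,.405,y0],loss="soft_l1"); print(s.x.round(4),np.degrees(s.x[2]).round(1),"cost",round(s.cost,1))
for l in landmark_of("wrist","jar")+regions_of("wrist","jar"): print("jar",round(l["p"],2),np.round(l["location"]),onz("wrist",l["location"],.03)[:2].round(3))
E
python3 tray.py
```

```text
clock: 46.73
eef_pos: [0.4968, 0.2533, 0.2451]
tool_rot: [2.018, -2.396, -0.016]
ft_force: [0.5, -1.0, -0.9]
gripper_width: 0.0486
grip_force: 36.8
scene 0.96 3050 417 504 189 239 approx [[504, 224], [440, 239], [417, 202], [479, 190]]
  lm [460. 218.] [0.546 0.406]
side 0.67 6160 246 327 282 363 approx [[327, 363], [247, 362], [258, 282], [323, 283]]
  lm [291. 326.] [0.536 0.41 ]
wrist 0.74 2613 241 378 200 347 approx [[377, 328], [312, 347], [281, 343], [242, 226], [346, 200]]
[0.5397 0.4032 0.074 ] 4.2 cost 25.2
[0.5397 0.4032 0.074 ] 4.2 cost 25.2
[0.5397 0.4032 0.074 ] 4.2 cost 25.2
jar 0.84 [324. 247.] [0.513 0.352]
jar 0.77 [323. 274.] [0.522 0.392]
```

```bash
python3 - <<'E'
from h import *
i=camera_info("wrist"); 
c,s=np.cos(.074),np.sin(.074); Rm=np.array([[c,-s],[s,c]]); t=np.array([.5397,.4032])
print("wrist corners",[onz("wrist",p,.026,i)[:2].round(4).tolist() for p in [(242,226),(346,200)]])
print("pred",[(t+Rm@np.array(p)).round(4).tolist() for p in [(.075,-.1),(-.075,-.1)]])
g=t+Rm@[0,-.023]; print("goal",g)
yaw=np.radians(-98); plan([((*g,.12),down(yaw)),((*g,-.0065),down(yaw))])
E
```

```text
wrist corners [[0.6157, 0.3046], [0.4739, 0.2938]]
pred [[0.6219, 0.309], [0.4723, 0.2979]]
goal [0.54140045 0.38026295]
t [-0.135, -0.022, 0.125] a [0.013, -0.0, -0.035] rows 4.4
t [0.0, 0.0, 0.126] a [0.0, 0.0, 0.0] rows 3.0
```

```bash
python3 -m handwheel '[{"tx":-0.133,"ty":-0.02,"tz":0,"ax":0.013,"ay":0,"az":-0.035,"grip":0.6},{"tx":-0.133,"ty":-0.02,"tz":0,"ax":0.013,"ay":0,"az":-0.035,"grip":0.6},{"tx":-0.133,"ty":-0.02,"tz":0.04,"ax":0.013,"ay":0,"az":-0.035,"grip":0.6},{"tx":-0.133,"ty":-0.02,"tz":0.08,"ax":0.013,"ay":0,"az":-0.035,"grip":0.6},{"tx":-0.133,"ty":-0.02,"tz":0.125,"ax":0.013,"ay":0,"az":-0.035,"grip":0.6},{"tx":-0.133,"ty":-0.02,"tz":0.125,"ax":0.013,"ay":0,"az":-0.035,"grip":0.6},{"tx":-0.133,"ty":-0.02,"tz":0.125,"ax":0.013,"ay":0,"az":-0.035,"grip":0.6},{"tx":-0.133,"ty":-0.02,"tz":0.125,"ax":0.013,"ay":0,"az":-0.035,"grip":0.6}]'
python3 - <<'E'
from h import *
plan([((.5395,.378,-.006),down(np.radians(-98)))])
E
```

```text
clock: 47.95
eef_pos: [0.539, 0.3787, 0.1194]
tool_rot: [2.06, -2.369, 0.002]
ft_force: [0.6, 0.5, -0.6]
gripper_width: 0.0486
grip_force: 36.8
t [0.0, -0.001, 0.125] a [0.001, -0.002, 0.0] rows 3.0
```

```bash
python3 -m handwheel '[{"tx":0,"ty":-0.001,"tz":0.04,"ax":0,"ay":0,"az":0,"grip":0.6},{"tx":0,"ty":-0.001,"tz":0.08,"ax":0,"ay":0,"az":0,"grip":0.6},{"tx":0,"ty":-0.001,"tz":0.105,"ax":0,"ay":0,"az":0,"grip":0.6},{"tx":0,"ty":-0.001,"tz":0.118,"ax":0,"ay":0,"az":0,"grip":0.6},{"tx":0,"ty":-0.001,"tz":0.125,"ax":0,"ay":0,"az":0,"grip":0.6},{"tx":0,"ty":-0.001,"tz":0.125,"ax":0,"ay":0,"az":0,"grip":0.6},{"tx":0,"ty":-0.001,"tz":0.125,"ax":0,"ay":0,"az":0,"grip":0.6}]'
python3 -m handwheel '[{"tx":0,"ty":0,"tz":0,"ax":0,"ay":0,"az":0,"grip":0.35},{"tx":0,"ty":0,"tz":0,"ax":0,"ay":0,"az":0,"grip":0.25},{"tx":0,"ty":0,"tz":0,"ax":0,"ay":0,"az":0,"grip":0.2},{"tx":0,"ty":0,"tz":0,"ax":0,"ay":0,"az":0,"grip":0.2},{"tx":0,"ty":0,"tz":0,"ax":0,"ay":0,"az":0,"grip":0.2},{"tx":0,"ty":0,"tz":-0.03,"ax":0,"ay":0,"az":0,"grip":0.2},{"tx":0,"ty":0,"tz":-0.07,"ax":0,"ay":0,"az":0,"grip":0.2},{"tx":0,"ty":0,"tz":-0.11,"ax":0,"ay":0,"az":0,"grip":0.2},{"tx":0,"ty":0,"tz":-0.15,"ax":0,"ay":0,"az":0,"grip":0.2},{"tx":0,"ty":0,"tz":-0.19,"ax":0,"ay":0,"az":0,"grip":0.2},{"tx":0,"ty":0,"tz":-0.23,"ax":0,"ay":0,"az":0,"grip":0.2},{"tx":0.08,"ty":0,"tz":-0.25,"ax":0,"ay":0,"az":0,"grip":0.2},{"tx":0.12,"ty":0,"tz":-0.25,"ax":0,"ay":0,"az":0,"grip":0.2},{"tx":0.12,"ty":0,"tz":-0.25,"ax":0,"ay":0,"az":0,"grip":0.2},{"tx":0.12,"ty":0,"tz":-0.25,"ax":0,"ay":0,"az":0,"grip":0.2}]'
python3 - <<'E'
from h import *
c,s=np.cos(.074),np.sin(.074); Rm=np.array([[c,-s],[s,c]]); t=np.array([.539,.401])
for cam in ("wrist","scene","side"):
    i=camera_info(cam); im=read_camera(cam); cv2.imwrite(f"pics/{cam}_end.png",im)
    for nm in ("jar","glue","cup","cutters"):
        for l in landmark_of(cam,nm):
            if l["p"]>.3: p=onz(cam,l["location"],.004 if nm=="jar" else 0,i)[:2]; print(cam,nm,round(l["p"],2),p.round(3),"in tray",(Rm.T@(p-t)).round(3) if nm=="jar" else "")
    if cam!="wrist":
        for m in regions_of(cam,"brush1"):
            if m["p"]>.2: y,x=np.nonzero(m["pixels"]); print(cam,"brush",round(m["p"],2),len(x),x.min(),x.max(),y.min(),y.max())
E
```

```text
clock: 48.53
eef_pos: [0.5416, 0.3802, -0.0026]
tool_rot: [-2.059, 2.367, -0.0]
ft_force: [-0.2, -0.7, -0.5]
gripper_width: 0.0485
grip_force: 36.9
clock: 49.78
eef_pos: [0.5234, 0.2553, 0.2483]
tool_rot: [-2.055, 2.371, -0.003]
ft_force: [1.5, 0.9, 1.4]
gripper_width: 0.0683
grip_force: 0.0
wrist jar 0.63 [0.54  0.383] in tray [-0.    -0.018]
wrist glue 0.68 [0.703 0.052] in tray 
wrist cup 0.73 [0.539 0.404] in tray 
wrist cutters 0.57 [0.698 0.274] in tray 
scene jar 0.64 [0.538 0.376] in tray [-0.003 -0.025]
scene jar 0.36 [ 0.628 -0.179] in tray [ 0.046 -0.585]
scene glue 0.71 [0.694 0.06 ] in tray 
scene cutters 0.59 [0.706 0.273] in tray 
scene brush 0.6 133 365 399 172 196
scene brush 0.55 44 167 170 191 211
scene brush 0.52 29 165 168 181 194
scene brush 0.51 102 158 163 197 219
scene brush 0.5 157 226 252 173 207
side jar 0.84 [0.544 0.372] in tray [ 0.003 -0.029]
side glue 0.73 [ 0.716 -0.357] in tray 
side glue 0.57 [0.707 0.047] in tray 
side cup 0.42 [ 0.712 -0.333] in tray 
side cutters 0.92 [0.703 0.279] in tray 
side brush 0.76 148 360 408 176 189
side brush 0.62 41 324 328 109 123
side brush 0.52 274 354 401 251 293
```

```bash
python3 - <<'E'
from h import *
print("tip hi",tri([("scene",(166.5,181)),("side",(326.5,108.5))]).round(4),"base of seg",tri([("scene",(166.5,194)),("side",(326,123))]).round(4))
print("pot proj",proj("scene",[[.4919,-.4187,.1]]),proj("side",[[.4919,-.4187,.1]]))
for c,(x0,x1,y0,y1) in (("scene",(150,178,175,222)),("side",(312,338,104,142))):
    im=cv2.imread(f"pics/{c}_end.png"); b5=cv2.imread(f"pics/{c}_b5.png")
    for nm,I in (("b5",b5),("end",im)):
        g=cv2.cvtColor(I,cv2.COLOR_BGR2GRAY)[y0:y1,x0:x1]; print(c,nm)
        for r in range(0,g.shape[0],2): print(y0+r,' '.join(f"{v:3d}" for v in g[r]))
E
```

```text
tip hi [ 0.4986 -0.3765  0.1982] base of seg [ 0.4963 -0.385   0.1496]
pot proj [[159.07710826 211.4375221 ]] [[328.23214561 131.58778895]]
scene b5
175  94  93  95  93  94  96  93  94  95  93  95  96  95  93  95  94  95  95  95  92  93  93  94  96  93  93  94  93
177  94  95  94  92  95  93  95  94  94  95  92  96  94  92  96  93  96  93  93  95  96  97  95  95  94  96  93  86
179  94  93  95  96  95  95  93  92  97  94  95  96  93  92  95  96  94  94  96  92  83  78  78  75  71  71  73  71
181  95  93  93  95  97  93  95  97  97  95  94  95  95  81  81  81  70  47  52  68  73  72  70  72  72  72  71  75
183  95  95  95  95  86  83  83  81  81  75  72  70  74  71  72  62  49  47  44  58  73  74  74  75  72  73  72  73
185  81  79  72  72  70  71  72  73  75  71  74  71  72  72  68  59  46  43  45  58  71  72  70  72  72  73  73  71
187  71  71  74  71  72  75  72  72  71  69  74  73  71  73  74  91 106  95  85  82  74  73  72  72  71  76  75  73
189  72  72  76  74  73  72  72  71  75  70  74  72  73  71  76 104 112 101  86  79  70  73  72  72  72  74  73  72
191  74  74  75  73  73
[... 8047 characters left out ...]
  70  70  72  71  56  43  39  38  39  39  36  47  45
130  39  38  39  39  39  41  37  34  36  32  30  34  57  69  71  70  71  47  40  41  38  40  39  38  38  62
132  41  42  39  38  42  37  35  40  75  50  29  30  31  44  68  67  69  45  38  38  37  38  36  33  38  61
134  38  38  39  37  35  34  37  80  90  99 107  91  82  85  75  75  69  42  38  40  38  38  41  33  36  65
136  38  37  39  35  32  33  39  49  88  96  99 100 104 104 106  99  78  42  39  38  38  41  39  32  37  74
138  40  40  34  28  39  41  41  38  52  80  98 103 103 106 106 107  92  47  39  38  39  38  40  29  42  68
140  39  38  37  36  40  38  35  33  33  49  97 102 104 106 107 109  77  44  37  38  39  38  37  28  48  67
```

```bash
python3 - <<'E'
from jm import *
i=camera_info("wrist"); im=read_camera("wrist"); ms=[m for m in regions_of("wrist","jar") if m["p"]>.2]
for m in ms:
    print(round(m["p"],2),np.round(m["location"]))
    try: jarfit(im,i,[m],.004)
    except Exception as e: print(e)
for cam in ("scene","side"):
    try: print(cam,cylfit("jar",.025,.044,np.array([.54,.379]),(cam,),.004))
    except Exception as e: print(cam,e)
print(state()["eef_pos"])
E
```

```text
0.94 [322. 262.]
jar [0.5436 0.3787] res [ 0.4 -0.4 -0.7  0.7] white 82 label yaw deg -6.4 mean [ 0.0118 -0.0013]
scene (array([0.54269051, 0.3773446 ]), array([ 0. , -0. , -0.6,  0.5]))
side (array([0.54004962, 0.37985579]), array([ 0.1, -0.1, -1.5,  1.2]))
[0.52333205 0.26027223 0.24472842]
```

The upright-cylinder model fits the jar in all three cameras to about 1 px, at the middle of the tray's free end. The rack is empty and the bystanders haven't moved, so I'm handing in.

```bash
python3 -c "
from cell import *
print(sign_off())"
```

```text
the job is handed in; nothing more can be done
None
```

The job is handed in at about 50 s of the 210 s limit, with no verdict returned: by my last measurements the jar was read at the scanner and stands in the tray's free end, the five rack brushes are in the pot bristles up (rack empty, though the tips overlapped too much to count all five), and the cutters, glue bottle and cup are where they were.

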